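Pack the specimen box and hasp it shut

TASK

Pack the capped specimen cups for transport: put every capped cup into the steel carrying box, one to a hole, fully seated, and stand the cups that came in without a cap upright in the discard pan. With all the capped cups in, shut the lid of the box, then swing its hasp down over the staple until it hangs fully home against the front. Leave the bottle, the burner and the tube rack where they are.

Things in the scene. Friction and masses are not known exactly. Their poses are not given: they have to be found in the camera images.
- capped1: a specimen cup with its screw cap on: white cylindrical body 44 mm across (its foot bevelled over the lowest 3 mm) and a ribbed flat cap 52 mm across, from 44 to 60 mm above the bottom; 60 mm tall, about 55 g, heavy at the foot. Starts upright on the white bench paper, or is absent. Origin: centre of the underside; z up along its axis
- capped2: a specimen cup with its screw cap on: white cylindrical body 44 mm across (its foot bevelled over the lowest 3 mm) and a ribbed flat cap 52 mm across, from 44 to 60 mm above the bottom; 60 mm tall, about 55 g, heavy at the foot. Starts upright on the white bench paper, or is absent. Origin: centre of the underside; z up along its axis
- capped3: a specimen cup with its screw cap on: white cylindrical body 44 mm across (its foot bevelled over the lowest 3 mm) and a ribbed flat cap 52 mm across, from 44 to 60 mm above the bottom; 60 mm tall, about 55 g, heavy at the foot. Starts upright on the white bench paper, or is absent. Origin: centre of the underside; z up along its axis
- capped4: a specimen cup with its screw cap on: white cylindrical body 44 mm across (its foot bevelled over the lowest 3 mm) and a ribbed flat cap 52 mm across, from 44 to 60 mm above the bottom; 60 mm tall, about 55 g, heavy at the foot. Starts upright on the white bench paper, or is absent. Origin: centre of the underside; z up along its axis
- capped5: a specimen cup with its screw cap on: white cylindrical body 44 mm across (its foot bevelled over the lowest 3 mm) and a ribbed flat cap 52 mm across, from 44 to 60 mm above the bottom; 60 mm tall, about 55 g, heavy at the foot. Starts upright on the white bench paper, or is absent. Origin: centre of the underside; z up along its axis
- capped6: a specimen cup with its screw cap on: white cylindrical body 44 mm across (its foot bevelled over the lowest 3 mm) and a ribbed flat cap 52 mm across, from 44 to 60 mm above the bottom; 60 mm tall, about 55 g, heavy at the foot. Starts upright on the white bench paper, or is absent. Origin: centre of the underside; z up along its axis
- open1: a specimen cup that came in without a cap: the same white cup, open at the top, 44 mm across, 56 mm tall, wall 3 mm, inner floor 10 mm up, about 40 g. Starts upright on the bench paper, mixed in among the capped ones, or is absent. Origin: centre of the underside; z up along its axis
- open2: a specimen cup that came in without a cap: the same white cup, open at the top, 44 mm across, 56 mm tall, wall 3 mm, inner floor 10 mm up, about 40 g. Starts upright on the bench paper, mixed in among the capped ones, or is absent. Origin: centre of the underside; z up along its axis
- open3: a specimen cup that came in without a cap: the same white cup, open at the top, 44 mm across, 56 mm tall, wall 3 mm, inner floor 10 mm up, about 40 g. Starts upright on the bench paper, mixed in among the capped ones, or is absent. Origin: centre of the underside; z up along its axis
- box: the steel carrying box, fixed: 172 mm (its x, front to back) by 276 mm (its y), walls 76 mm high and 4 mm thick, open on top, with a level plate inside that has six holes (see plate). Origin: centre of the underside; x points to the back (hinge side), away from the robot; z up
- plate (a point): middle of the box's hole plate, on its top face, 55 mm above the bench; axes as the box. Six round holes 48 mm across: centres at x = -40 mm (front row) and +36 mm (back row), y = -80, 0 and +80 mm. A capped cup goes down through a hole until its cap rests on the plate, its bottom then 11 mm and its cap's top 71 mm above the bench
- lid (a joint): angle of the box's lid, rad: 0 shut, 1.62 to 1.76 at the start (leaning back past upright), 1.95 the stop. A 4 mm steel lid 179 mm deep, 286 mm wide, hinged along the box's back top edge, with a 14 mm skirt. The hinge is stiff: it stays where it is left and moves under 1 to 6 N at its free edge
- lid_hinge (a point): middle of the lid's hinge line, 88 mm behind the box's middle and 78 mm above the bench; the axes are the lid's: with the lid shut they are the box's axes, -x runs from the hinge to the free edge, z is the lid's outward face normal
- lid_edge (a point): middle of the lid's free (front) edge, on its outer face, 179 mm from the hinge line; axes as for lid_hinge
- hasp (a joint): angle of the hasp, rad: with the lid shut, 0 is hanging straight down, home over the staple; 1.57 straight out in line with the lid; up to 3.0; starts at 1.3 to 2.3. A dark steel flap 34 mm wide, 50 mm long, 3 mm thick, with a slot and an out-turned lip 15 mm deep at its end. The hinge is stiff: it stays where it is left and moves under about 1 to 2 N at the lip
- hasp_hinge (a point): middle of the hasp's hinge line, at the middle of the lid's free edge, 182 mm from the lid hinge; with the lid shut it is 94 mm in front of the box's middle, 78 mm above the bench; axes turn with the hasp: -z runs along the flap to its end, -x is its outer face
- hasp_lip (a point): outer edge of the lip at the end of the hasp, 48.5 mm along the flap and 16.5 mm out from it
- staple (a point): the front of the staple, a small steel loop that stands 18 mm out from the middle of the box's front, 50 mm above the bench; same axes as the box
- pan: the discard pan, fixed in place: a shallow aluminium pan 240 mm (its x) by 130 mm (its y), 34 mm high, walls and floor 4 mm thick, empty at the start. Origin: centre of the underside
- spirit_bottle: bystander: a white bottle with a blue cap, 72 mm across, 190 mm tall, right of the box. Origin: centre of the underside
- burner: bystander: a gas burner on a round blue foot 80 mm across, 140 mm tall, beyond the paper. Origin: centre of the underside
- tube_rack: bystander: a steel test-tube rack, 62 by 190 mm, about 105 mm tall with its tubes, right of the box and nearer the robot. Origin: centre of the underside
There are look-alikes about, which are no part of the job. Leave any pink or turquoise look-alike of the capped2 alone.

How it is judged:
By the outcome, as a careful person would: the job done as asked, in the order asked, and still so for the second after the job is handed in, with the robot touching nothing.
Of capped1, capped2, capped3, capped4, capped5, capped6 only 4 to 6 are there at a start; the rules pass over those that are not, and their reading is None.
Of open1, open2, open3 only 2 to 3 are there at a start; the rules pass over those that are not, and their reading is None.
At some moment in a run one of capped1, capped2, capped3, capped4, capped5, capped6, open1, open2, open3 may be knocked a few centimetres aside while the robot is not near it.
It also fails if it takes over 210 s, if anything falls off the work surface, if the arm or the gripper's body presses on something with over 40 N, if the wrist force passes 120 N, or if a joint passes its speed limit or range.

ROBOT

A 7-joint arm with a two-finger parallel gripper is mounted at the origin on the work surface. World frame = base frame: x ahead of the robot, y to its left, z up, the work surface at z = 0. Lengths are in m, angles in rad, forces in N, time in s.
With the tool pointing down it reaches from about 0.4 to 0.85 m from the base axis. Payload 4.5 kg.
Tool frame: the origin (TCP) lies between the finger pads; the fingertips stand 19 mm ahead of it and the grasp point (between the pads) is the TCP; z points along the fingers, y is the direction in which the jaws open and shut (so a half turn about z gives the same grasp; the last joint's range is limited). The gripper opens to 88 mm and grips with 3 to 60 N. Pads are 18 mm wide; open, the fingers measure 123 mm over their backs; the gripper's body (75 mm by 187 mm) begins 45 mm behind the grasp point.
Start: joints at [-1.301, 0.689, -0.195, 1.565, 0.157, 0.902, -0.215], TCP at [0.146, 0.608, 0.258] pointing down, gripper open.
Joint ranges: [-3.01, 3.01], [-0.46, 2.08], [-1.47, 1.51], [0.13, 2.56], [-1, 4.14], [0.04, 2.09], [-2.66, 2.66]. Speed limits (rad/s): [2.57, 2.57, 3.14, 3.14, 3.14, 3.14, 3.14].

INTERFACE

Orientations are given as a unit quaternion [x, y, z, w].
In Python, from plant import status, snapshot, finish_job, cut_out, tip_of gives the robot as it stands. The module is installed in compiled form; this text tells all that it offers.
- The arm moves only by the tool carry_out, never from a script. Its arguments are lists of equal length, an entry for each row: "linear": the shift along the world's x, y, z in m, a list of three; "roll": the turn about the world's z in rad. A call has 1 to 8 rows; each row is the pose to reach, as a shift and turn from the pose measured when the call began; what a row does not reach only later rows make up. A row lasts 1/12 s, in which the tool goes at most 41.7 mm and 7.16 degrees, less where a joint would pass 70% of its speed; a pose out of reach is approached as far as the arm can. A call with a gripper value outside its range is refused whole. "gripper" is the opening, from 0 (shut) to 1 (fully open), set as the call begins (left out, the last holds). The fingers move at their own pace and stop on an object; "grip_force" is the grip in N (left out, the last holds). Time passes only in rows, so rows that repeat a pose let the fingers close. It gives the time, the measured TCP pose, the force and the opening at its end, in the units of the state.
- status.get_state(): the state, without advancing time (a new reading comes with each control period).
- snapshot(name): name is "side" or "top" or "wrist"; returns a dict with "img" (400x640x3 uint8, red, green, blue), "range_z" (400x640 float32, m along the optical axis (not along the pixel's ray), 0 where there is no reading), "fx", "fy", "cx", "cy" (pixels), "k1" (the pictures are not rectified: a ray, as slopes to the right and down, at radius r is drawn at 1 + k1 r^2 times it, then the intrinsics apply), "world_from_camera" (4x4, takes a point from camera to world coordinates). Camera axes: x right, y down, z forward; pixel columns grow to the right and rows downward; lengths in m; the calibration is good to about 2 mm. A picture is of the moment at which its call begins.
- finish_job(): hands the job in, once; it reports no verdict.
Trained networks look in a picture, given as the dict that the camera call returned (one of the last four; its "shot" number tells which), for a name from the list of things; names that differ only in an ending like _2 or _b are one class to them, and where a whole thing is asked for, a point or a joint stands for the part that bears it (a point fixed in the world has none). Each returns a list of dicts, best first, with "confidence" (0 to 1); they miss things now and then, are a little off and sometimes report something else, mostly with a low value. They report only what shows in the picture. A call takes as long as a camera call. They do not tell look-alikes from the thing itself.
- cut_out(picture, query): "region" (400x640 bool, what is visible of it) and "pixel" ([column, row] in pixels, amid what is visible of it).
- tip_of(picture, query): "pixel" ([column, row] in pixels: a listed point, or the origin of a listed thing).
The state is a dict: "clock": time; "q": joint angles; "qd": joint speeds; "joint_torque": joint torques, N m; "tool_pos": TCP position; "eef_rot": TCP orientation; "contact_force": force on the tool from outside, world axes, zero at the start; "moment": the same for the moment, N m; "opening": opening from 0.0 (shut) to 1.0 (fully open).
Only numpy, scipy, OpenCV 4.12 (cv2) and the standard library are available. Lean on these libraries where they do the work, as an engineer would, in place of code of your own. Each camera call takes 0.05 s, during which the arm holds its last target.

## Working session

There is one attempt and no reset: what is moved stays moved. The work goes in short steps, Python scripts to look and compute and a tool call to move; the robot and the scene stay as the last step left them, time stands still between calls to the robot, and variables do not carry over. Pictures are saved under pics/ and viewed, and the job is handed in when it is done.

Besides the shell and the picture viewer there is one more tool, called as name([rows], argument=value, ...), one row to a line, values as JSON. carry_out: Moves the arm, as the interface text tells. Its arguments: {"type":"object","properties":{"linear":{"type":"array"},"roll":{"type":"array"},"gripper":{"type":"number"},"grip_force":{"type":"number"}},"required":["linear","roll"]}

```bash
ls; mkdir -p pics; cat > h.py <<'E'
import numpy as np, cv2
from plant import status, snapshot, finish_job, cut_out, tip_of
def save(p,name):
    cv2.imwrite('pics/'+name,cv2.cvtColor(p['img'],cv2.COLOR_RGB2BGR))
def ray(p,u,v):
    x=(u-p['cx'])/p['fx'];y=(v-p['cy'])/p['fy']
    xd,yd=x,y
    for _ in range(20):
        r2=x*x+y*y;s=1+p['k1']*r2
        x,y=xd/s,yd/s
    return x,y
def pts(p,mask=None):
    v,u=np.mgrid[0:400,0:640].astype(float)
    x,y=ray(p,u,v);z=p['range_z'].astype(float)
    P=np.stack([x*z,y*z,z,np.ones_like(z)],-1)@np.array(p['world_from_camera']).T
    P=P[...,:3].copy();P[z<=0]=np.nan
    return P
def onplane(p,u,v,h):
    x,y=ray(p,u,v);T=np.array(p['world_from_camera'])
    d=T[:3,:3]@np.array([x,y,1.]);o=T[:3,3]
    t=(h-o[2])/d[2];return o+t*d
def proj(p,X):
    T=np.linalg.inv(np.array(p['world_from_camera']));c=T[:3,:3]@np.array(X)+T[:3,3]
    x,y=c[0]/c[2],c[1]/c[2];s=1+p['k1']*(x*x+y*y)
    return p['cx']+p['fx']*x*s,p['cy']+p['fy']*y*s
E
python3 - <<'E'
from h import *
s=status.get_state();print({k:np.round(v,3) for k,v in s.items()})
for n in ['side','top','wrist']:
    p=snapshot(n);save(p,n+'0.png');print(n,np.round(p['world_from_camera'],3).tolist(),p['fx'],p['k1'])
E
```

```text
pics
{'clock': np.float64(0.0), 'q': array([-1.301,  0.69 , -0.195,  1.566,  0.157,  0.902, -0.215]), 'qd': array([-0.   ,  0.   , -0.   , -0.   , -0.001, -0.001,  0.   ]), 'joint_torque': array([ 1.0000e-03, -5.2756e+01, -1.2660e+00, -1.5343e+01, -5.3000e-02,
        6.0000e-03,  0.0000e+00]), 'tool_pos': array([0.146, 0.607, 0.257]), 'eef_rot': array([ 0.118,  0.993, -0.001, -0.   ]), 'contact_force': array([ 0.244, -0.22 ,  1.121]), 'moment': array([-0.01 ,  0.025,  0.021]), 'opening': np.float64(1.0)}
side [[-0.965, -0.18, 0.19, 0.305], [-0.261, 0.604, -0.753, 1.005], [0.021, -0.777, -0.63, 0.997], [0.0, 0.0, 0.0, 1.0]] 414.67141902505546 -0.017492630372098306
top [[0.007, -0.999, 0.05, 0.472], [-1.0, -0.007, -0.002, -0.061], [0.002, -0.05, -0.999, 1.77], [0.0, 0.0, 0.0, 1.0]] 461.5025765680701 0.03428433574512581
wrist [[0.234, 0.93, 0.284, 0.073], [0.972, -0.224, -0.07, 0.626], [-0.001, 0.292, -0.956, 0.384], [0.0, 0.0, 0.0, 1.0]] 307.11257136810826 -0.013629078529712745
```

View pics/top0.png

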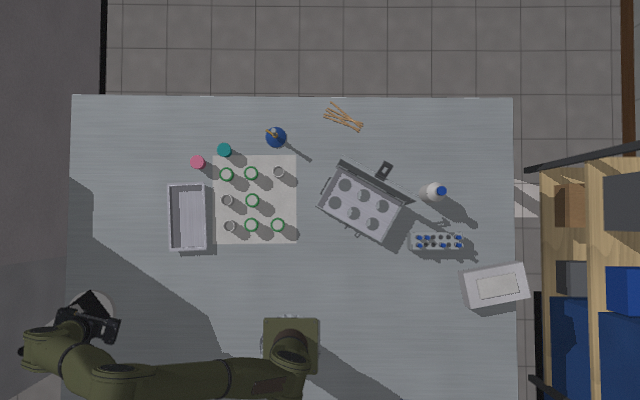

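View pics/side0.png

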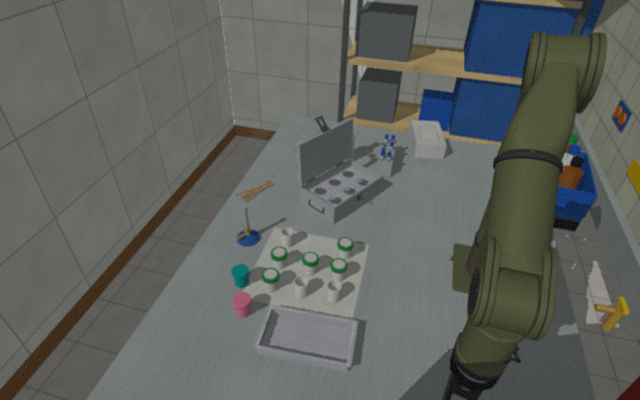

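View pics/wrist0.png

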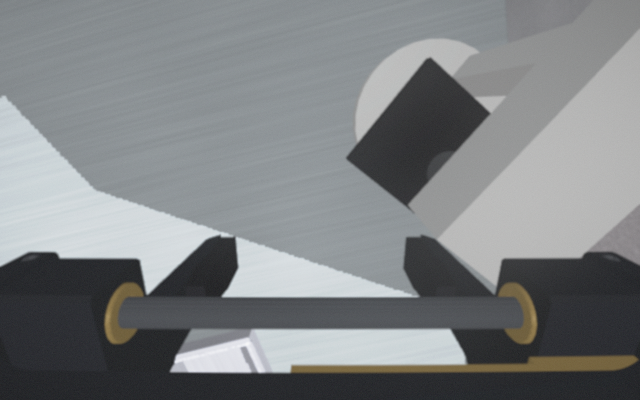

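```bash
python3 - <<'E'
from h import *
for n in ['top','side']:
    p=snapshot(n);P=pts(p)
    for q in ['capped1','open1','box','plate','pan','lid_hinge','lid_edge','hasp_hinge','hasp_lip','staple','spirit_bottle','burner','tube_rack']:
        r=[]
        if q in('capped1','open1','pan','spirit_bottle','burner','tube_rack'):
            for d in cut_out(p,q)[:12]:
                m=d['region'];u,v=d['pixel'];Q=P[m];zt=np.nanpercentile(Q[:,2],95)
                T=Q[Q[:,2]>zt-.006]
                r.append((round(d['confidence'],2),np.round([u,v]).tolist(),int(m.sum()),np.round(np.nanmean(T,0),3).tolist()))
        for d in tip_of(p,q)[:12]:
            r.append(('tip',round(d['confidence'],2),np.round(d['pixel'],1).tolist()))
        print(n,q);[print('   ',x) for x in r]
E
```

```text
top capped1
    (0.7, [198.0, 162.0], 173, [0.685, 0.348, 0.063])
    (0.68, [252.0, 204.0], 155, [0.545, 0.144, 0.064])
    (0.68, [275.0, 225.0], 182, [0.456, 0.052, 0.065])
    (0.64, [252.0, 173.0], 157, [0.644, 0.15, 0.064])
    (0.6, [254.0, 222.0], 134, [0.454, 0.145, 0.065])
    (0.44, [223.0, 147.0], 156, [0.73, 0.253, 0.065])
    (0.29, [362.0, 200.0], 4809, [0.618, -0.302, 0.265])
    ('tip', 0.75, [200.5, 161.7])
    ('tip', 0.7, [230.4, 176.6])
    ('tip', 0.7, [254.8, 202.3])
    ('tip', 0.67, [226.2, 146.1])
    ('tip', 0.54, [254.7, 224.6])
    ('tip', 0.49, [254.1, 172.3])
    ('tip', 0.47, [276.3, 224.5])
top open1
    (0.69, [226.0, 199.0], 136, [0.545, 0.24, 0.058])
    (0.42, [278.0, 174.0], 119, [0.653, 0.051, 0.06])
    (0.19, [434.0, 193.0], 458, [0.576, -0.521, 0.192])
    ('tip', 0.57, [227.7, 224.4])
    ('tip', 0.52, [279.8, 173.2])
top box
    ('tip', 0.56, [356.8, 205.2])
top plate
    ('tip', 0.86, [359.5, 205.0])
top pan
    (0.78, [185.0, 215.0], 2601, [0.487, 0.391, 0.037])
    ('tip', 0.59, [192.5, 211.9])
top lid_hinge
    ('tip', 0.72, [370.7, 180
[... 1831 characters left out ...]
4, 0.058])
    ('tip', 0.93, [305.1, 342.9])
    ('tip', 0.26, [270.3, 291.3])
side lid_hinge
    ('tip', 0.85, [322.9, 171.7])
    ('tip', 0.66, [334.0, 298.1])
    ('tip', 0.21, [340.7, 196.1])
side lid_edge
    ('tip', 0.91, [325.6, 128.0])
side hasp_hinge
side hasp_lip
    ('tip', 0.53, [313.5, 120.2])
side staple
    ('tip', 0.71, [361.5, 198.9])
    ('tip', 0.32, [341.2, 253.8])
side spirit_bottle
    (0.17, [310.0, 266.0], 330, [0.54, 0.148, 0.059])
    ('tip', 0.51, [344.4, 162.7])
side burner
    (0.61, [250.0, 237.0], 427, [0.784, 0.069, 0.129])
    ('tip', 0.96, [250.0, 242.8])
side tube_rack
    (0.78, [387.0, 156.0], 590, [0.396, -0.518, 0.101])
    ('tip', 0.64, [384.8, 160.2])
```

carry_out([
  [0.025,-0.025,0.02],
  [0.05,-0.05,0.04],
  [0.075,-0.075,0.06],
  [0.1,-0.1,0.08],
  [0.125,-0.125,0.08],
  [0.15,-0.155,0.08],
  [0.175,-0.185,0.08],
  [0.2,-0.215,0.08],
], roll=[0,0,0,0,0,0,0,0], gripper=0.75)

```text
clock: 2.82
tool_pos: [0.347, 0.3912, 0.3381]
eef_rot: [0.117, 0.993, 0.0, 0.0]
contact_force: [0.5, 0.5, 0.2]
opening: 0.75
```

carry_out([
  [0.028,-0.025,0],
  [0.056,-0.05,0],
  [0.084,-0.075,0],
  [0.112,-0.1,0],
  [0.14,-0.125,0],
  [0.168,-0.15,0],
  [0.196,-0.175,0],
  [0.224,-0.2,0],
], roll=[0,0,0,0,0,0,0,0])

```text
clock: 3.48
tool_pos: [0.5721, 0.1897, 0.3382]
eef_rot: [0.118, 0.993, 0.0, 0.0]
contact_force: [-0.0, 1.0, -0.0]
opening: 0.753
```

```bash
python3 - <<'E'
from h import *
s=status.get_state();print(s['clock'],s['tool_pos'],s['eef_rot'])
p=snapshot('wrist');save(p,'w1.png')
print(np.round(p['world_from_camera'],3).tolist())
E
```

```text
3.4833 [0.57214351 0.18972942 0.33823665] [1.17521857e-01 9.93070155e-01 3.99818001e-04 3.45962011e-04]
[[0.234, 0.93, 0.285, 0.499], [0.972, -0.224, -0.067, 0.208], [0.001, 0.292, -0.956, 0.465], [0.0, 0.0, 0.0, 1.0]]
```

View pics/w1.png

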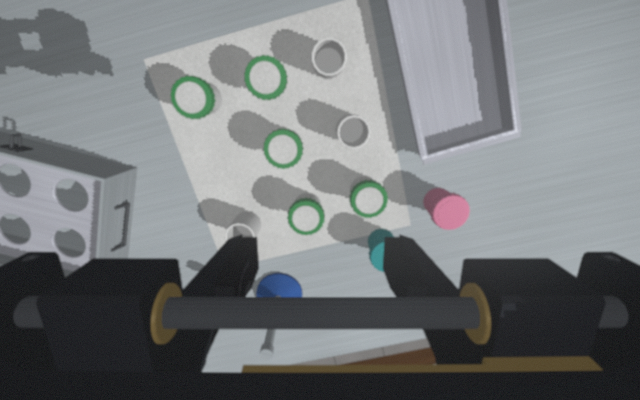

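```bash
cat >> h.py <<'E'
def greens(p):
    "cap tops by green ring"
    hsv=cv2.cvtColor(p['img'],cv2.COLOR_RGB2HSV)
    m=((hsv[...,0]>50)&(hsv[...,0]<78)&(hsv[...,1]>100)&(hsv[...,2]>50)).astype(np.uint8)
    cs,_=cv2.findContours(m,cv2.RETR_EXTERNAL,cv2.CHAIN_APPROX_NONE)
    out=[]
    for c in cs:
        if cv2.contourArea(c)<60: continue
        (u,v),(a,b),_=cv2.fitEllipse(c)
        out.append((round(u,1),round(v,1),round(a,1),round(b,1),np.round(onplane(p,u,v,.060),4)[:2].tolist()))
    return out
E
python3 - <<'E'
from h import *
for n in ['wrist','top','side']:
    p=snapshot(n)
    print(n)
    for o in greens(p): print(o)
    P=pts(p)
    for d in cut_out(p,'open1')[:5]:
        Q=P[d['region']];T=Q[Q[:,2]>np.nanpercentile(Q[:,2],95)-.006]
        c,_=cv2.findContours(d['region'].astype(np.uint8),cv2.RETR_EXTERNAL,cv2.CHAIN_APPROX_NONE)
        (x,y),r=cv2.minEnclosingCircle((T[:,:2]*1000).astype(np.float32))
        print(' open',round(d['confidence'],2),d['pixel'],np.round([x/1e3,y/1e3,r],4),np.nanpercentile(Q[:,2],95).round(4))
E
```

```text
wrist
(311.7, 210.7, 30.8, 32.4, [0.6446, 0.1522])
(375.2, 191.6, 32.1, 34.6, [0.6389, 0.2438])
(288.4, 141.0, 35.3, 36.2, [0.5435, 0.1472])
(196.7, 89.9, 37.8, 43.1, [0.4543, 0.0534])
(270.3, 68.8, 38.5, 42.1, [0.4537, 0.1497])
 open 0.93 [334.7, 50.3] [ 0.4491  0.2315 22.1469] 0.0564
 open 0.77 [252.7, 221.7] [ 0.6095  0.0922 76.6727] 0.0564
 open 0.67 [357.6, 123.3] [ 0.5447  0.2425 21.8735] 0.0564
 open 0.34 [197.7, 89.5] [ 0.4547  0.051  26.952 ] 0.0616
top
(277.2, 224.5, 12.3, 12.8, [0.4534, 0.0485])
side
(571.9, 138.4, 9.3, 11.2, [-0.4094, -0.9066])
 open 0.86 [302.2, 288.9] [ 0.542   0.2424 23.0578] 0.0551
 open 0.85 [337.2, 290.5] [ 0.4463  0.2323 22.0786] 0.0543
 open 0.75 [289.3, 237.9] [ 0.6456  0.0503 24.3623] 0.0539
```

```bash
python3 - <<'E'
from h import *
s=status.get_state();print(s['clock'],s['tool_pos'],s['eef_rot'])
p=snapshot('top');P=pts(p)
# pan and box walls from depth
for d in cut_out(p,'pan')[:1]:
    Q=P[d['region']];W=Q[(Q[:,2]>.025)&(Q[:,2]<.05)];print('pan',cv2.minAreaRect((W[:,:2]*1000).astype(np.float32)),len(W))
p=snapshot('side');P=pts(p)
for d in cut_out(p,'pan')[:1]:
    Q=P[d['region']];W=Q[(Q[:,2]>.025)&(Q[:,2]<.05)];print('pan',cv2.minAreaRect((W[:,:2]*1000).astype(np.float32)),len(W))
big=cv2.resize(p['img'][90:240,270:420],(750,750),interpolation=cv2.INTER_CUBIC)
big=big[:600]
cv2.imwrite('pics/sidebox.png',big[...,::-1])
E
```

```text
3.8333 [0.56983355 0.19289605 0.33814731] [ 1.16104289e-01  9.93236745e-01  7.24337819e-04 -1.91918213e-04]
pan ((482.776123046875, 391.2733154296875), (253.9412841796875, 144.1309814453125), 3.1668591499328613) 426
pan ((479.73175048828125, 392.01995849609375), (255.83990478515625, 145.3101348876953), 3.4566805362701416) 1126
```

View pics/sidebox.png

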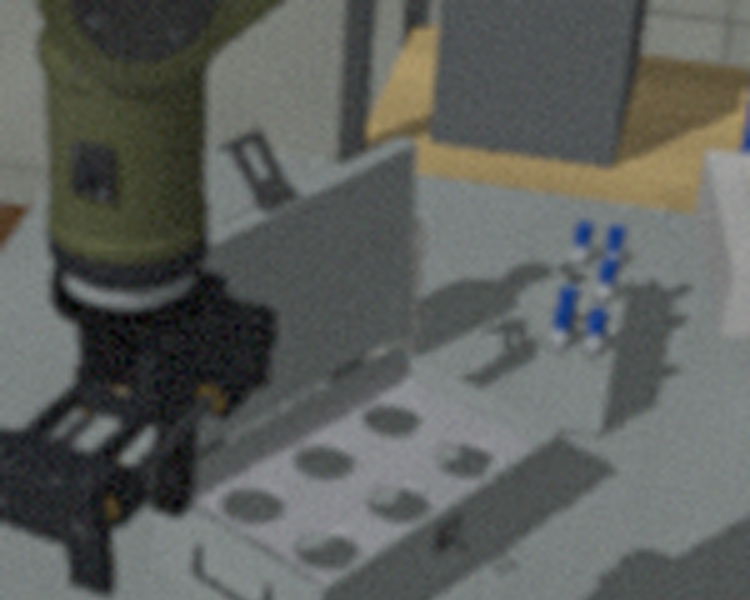

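carry_out([
  [-0.023,-0.028,0],
  [-0.046,-0.056,0],
  [-0.07,-0.084,0],
  [-0.093,-0.112,-0.01],
  [-0.116,-0.139,-0.04],
  [-0.116,-0.139,-0.08],
  [-0.116,-0.139,-0.12],
  [-0.116,-0.139,-0.16],
], roll=[-0.1,-0.2,-0.22,-0.22,-0.22,-0.22,-0.22,-0.22], gripper=0.78, grip_force=15)

```text
clock: 4.7
tool_pos: [0.4544, 0.053, 0.1778]
eef_rot: [0.225, 0.974, 0.001, 0.002]
contact_force: [1.3, 0.2, -0.5]
opening: 0.781
```

carry_out([
  [0,0,0],
  [0,0,0],
], roll=[0,0])

```text
clock: 4.87
tool_pos: [0.4531, 0.0531, 0.1769]
eef_rot: [0.225, 0.974, 0.0, -0.001]
contact_force: [0.4, 0.3, 0.1]
opening: 0.781
```

carry_out([
  [0.001,0,-0.035],
  [0.001,0,-0.07],
  [0.001,0,-0.1],
  [0.001,0,-0.111],
  [0.001,0,-0.111],
  [0.001,0,-0.111],
], roll=[0,0,0,0,0,0])

```text
clock: 5.37
tool_pos: [0.4559, 0.0537, 0.0679]
eef_rot: [0.225, 0.974, 0.001, 0.001]
contact_force: [-0.1, -0.2, -0.4]
opening: 0.782
```

carry_out([
  [0,0,0],
  [0,0,0],
  [0,0,0],
  [0,0,0],
  [0,0,0],
  [0,0,0],
], roll=[0,0,0,0,0,0], gripper=0.5, grip_force=20)

```text
clock: 5.87
tool_pos: [0.4572, 0.0536, 0.0695]
eef_rot: [0.225, 0.974, 0.001, 0.003]
contact_force: [-0.3, -0.9, 12.0]
opening: 0.587
```

carry_out([
  [0,0,0.03],
  [0,0,0.06],
  [0,0,0.09],
  [0,0,0.12],
  [0,0,0.15],
  [0,0,0.18],
], roll=[0,0,0,0,0,0])

```text
clock: 6.37
tool_pos: [0.4567, 0.0535, 0.2516]
eef_rot: [0.225, 0.974, 0.002, 0.003]
contact_force: [1.4, -0.2, -1.1]
opening: 0.584
```

```bash
python3 - <<'E'
from h import *
s=status.get_state();print(s['clock'],s['tool_pos'],s['eef_rot'],s['contact_force'],s['opening'])
p=snapshot('side');save(p,'s2.png')
big=cv2.resize(p['img'][120:320,260:480],(770,700),interpolation=cv2.INTER_CUBIC)[:600]
cv2.imwrite('pics/s2b.png',big[...,::-1])
E
```

```text
6.3667 [0.45665163 0.05349658 0.25159762] [0.22479125 0.97440074 0.00159231 0.00309074] [ 1.41237516 -0.19362771 -1.10368926] 0.5844617652900684
```

View pics/s2b.png

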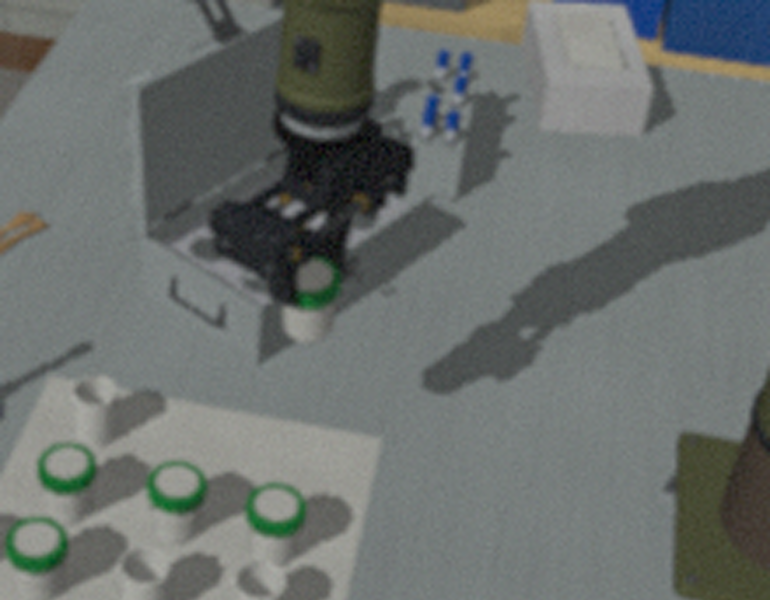

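```bash
python3 - <<'E'
from h import *
p=snapshot('wrist');save(p,'w2.png')
for o in greens(p): print(o)
P=pts(p);print(proj(p,status.get_state()['tool_pos']))
s=status.get_state();print(s['tool_pos'])
for d in cut_out(p,'capped1'): print(d['confidence'],d['pixel'],d['region'].sum())
E
```

```text
(530.2, 238.7, 34.9, 45.4, [0.6387, 0.243])
(320.2, 256.3, 80.5, 97.3, [0.55, 0.0132])
(424.6, 203.7, 39.0, 44.2, [0.5428, 0.1463])
(396.5, 128.6, 44.3, 48.0, [0.4525, 0.1485])
(np.float64(317.9363703018672), np.float64(269.29744107707165))
[0.45951401 0.05404732 0.25390625]
0.85 [395.3, 127.8] 2145
0.79 [420.3, 196.2] 2126
0.66 [439.3, 252.3] 740
0.63 [555.9, 275.2] 507
0.59 [611.2, 224.4] 2450
0.58 [316.9, 247.8] 9056
0.56 [520.9, 234.6] 2353
0.45 [369.8, 289.5] 286
```

View pics/w2.png

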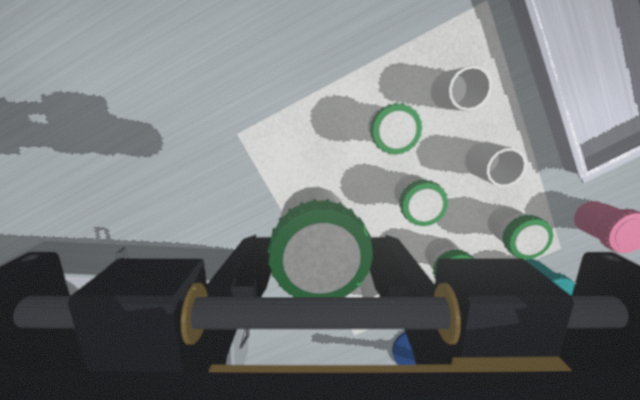

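```bash
cat >> h.py <<'E'
def inhand(p):
    "cap top disc held in gripper: centre, normal, in world, & offset to TCP in tool axes"
    from scipy.spatial.transform import Rotation as R
    s=status.get_state();R_=R.from_quat(s['eef_rot']).as_matrix();t=np.array(s['tool_pos'])
    P=pts(p);L=(P-t)@R_   # tool coords
    m=(np.abs(L[...,0]-.0)<.04)&(np.abs(L[...,1])<.026)&(np.abs(L[...,2])<.03)
    hsv=cv2.cvtColor(p['img'],cv2.COLOR_RGB2HSV)
    sat=hsv[...,1]
    g=m&(sat<60)&(hsv[...,2]>90)
    A=L[g];c=np.nanmedian(A,0)
    M=np.c_[A[:,:2],np.ones(len(A))];co,_,_,_=np.linalg.lstsq(M,A[:,2],rcond=None)
    gr=m&(hsv[...,0]>50)&(hsv[...,0]<78)&(sat>100)
    B=L[gr]
    B=B[np.abs(B[:,2]-(M.mean(0)@co))<.004]
    return len(A),c.round(4),co.round(3),len(B),(B.min(0).round(4),B.max(0).round(4)) if len(B) else None, np.round(t,4)
E
python3 - <<'E'
from h import *
p=snapshot('wrist')
print(inhand(p))
p=snapshot('wrist')
print(inhand(p))
E
```

```text
(4616, array([0.0027, 0.0022, 0.0063]), array([0.093, 0.086, 0.006]), 1894, (array([-0.0206, -0.0238,  0.0031]), array([0.0252, 0.026 , 0.0107])), array([0.4573, 0.0535, 0.2503]))
(4624, array([0.0031, 0.0019, 0.0068]), array([0.089, 0.087, 0.007]), 1908, (array([-0.0204, -0.0241,  0.0039]), array([0.0254, 0.026 , 0.0112])), array([0.4566, 0.0534, 0.2493]))
```

```bash
python3 - <<'E'
from h import *
from scipy.spatial.transform import Rotation as R
p=snapshot('wrist');P=pts(p)
s=status.get_state();t=np.array(s['tool_pos']);print(t)
G=P[(np.abs(P[...,2])<.012)];G=G[::20]
print(np.linalg.lstsq(np.c_[G[:,:2],np.ones(len(G))],G[:,2],rcond=None)[0])
L=(P-t)@R.from_quat(s['eef_rot']).as_matrix()
# disc pixels
hsv=cv2.cvtColor(p['img'],cv2.COLOR_RGB2HSV)
m=(np.abs(L[...,0])<.04)&(np.abs(L[...,1])<.026)&(np.abs(L[...,2])<.03)&(hsv[...,1]<60)&(hsv[...,2]>90)
m=cv2.morphologyEx(m.astype(np.uint8),cv2.MORPH_OPEN,np.ones((5,5)))
c=max(cv2.findContours(m,cv2.RETR_EXTERNAL,cv2.CHAIN_APPROX_NONE)[0],key=cv2.contourArea)
print(cv2.fitEllipse(c),cv2.boundingRect(c))
(u,v),_,_=cv2.fitEllipse(c)
X=onplane(p,u,v,t[2]-.007);print(X,(X-t)@R.from_quat(s['eef_rot']).as_matrix())
W=P[m>0];co=np.linalg.lstsq(np.c_[W[:,:2],np.ones(len(W))],W[:,2],rcond=None)[0];print('world slopes',co)
# body silhouette: check slope using side view
E
```

```text
[0.45630701 0.053376   0.24872407]
[ 0.00229931  0.00328434 -0.00052919]
((321.2757873535156, 257.824951171875), (69.65868377685547, 77.43069458007812), 74.17430114746094) (283, 223, 78, 71)
[0.45452658 0.05628747 0.24172407] [0.00289976 0.00181706 0.00699545]
world slopes [-0.03428146 -0.08494799  0.26193242]
```

```bash
python3 - <<'E'
from h import *
p=snapshot('wrist');P=pts(p)
s=status.get_state();t=np.array(s['tool_pos']);print(t,s['eef_rot'])
g=[o for o in greens(p)]
for o in g:
    u,v=int(o[0]),int(o[1]);r=int(o[2]*.25)
    W=P[v-r:v+r,u-r:u+r].reshape(-1,3);W=W[np.isfinite(W[:,2])];W=W[np.abs(W[:,2]-np.median(W[:,2]))<.01]
    M=np.c_[W[:,:2]-W[:,:2].mean(0),np.ones(len(W))]
    co=np.linalg.lstsq(M,W[:,2],rcond=None)[0];print(o,len(W),co.round(3),(W[:,2]-M@co).std().round(4))
# compare colour region: rows near the held cap
E
```

```text
[0.45622748 0.05342433 0.24842959] [2.24741511e-01 9.74416629e-01 8.94032636e-04 1.63893145e-03]
(538.4, 246.0, 34.8, 43.2, [0.6391, 0.2435]) 255 [-0.016 -0.01   0.061] 0.0008
(319.5, 256.9, 78.5, 97.6, [0.5409, 0.0131]) 1437 [-0.04  -0.085  0.241] 0.0006
(429.8, 210.0, 39.8, 45.0, [0.5428, 0.1463]) 324 [-0.004 -0.004  0.061] 0.0007
(401.3, 133.6, 45.2, 49.1, [0.4524, 0.1486]) 482 [-0.001 -0.011  0.061] 0.0007
```

carry_out([
  [0,0,-0.04],
  [0,0,-0.08],
  [0,0,-0.12],
  [0,0,-0.15],
  [0,0,-0.17],
  [0,0,-0.176],
  [0,0,-0.178],
  [0,0,-0.178],
], roll=[0,0,0,0,0,0,0,0])

```text
clock: 7.38
tool_pos: [0.4548, 0.0527, 0.0696]
eef_rot: [0.225, 0.974, -0.0, 0.0]
contact_force: [-0.1, 0.1, -0.9]
opening: 0.586
```

carry_out([
  [0,0,0],
  [0,0,0],
  [0,0,0],
], roll=[0,0,0])

```text
clock: 7.63
tool_pos: [0.455, 0.0528, 0.0698]
eef_rot: [0.225, 0.974, -0.0, 0.0]
contact_force: [0.1, -0.3, -0.6]
opening: 0.58
```

carry_out([
  [0,0,0],
  [0,0,0],
  [0,0,0],
  [0,0,0],
], roll=[0,0,0,0], gripper=0.75)

```text
clock: 7.97
tool_pos: [0.4552, 0.0529, 0.0699]
eef_rot: [0.225, 0.974, 0.0, 0.0]
contact_force: [0.5, 0.1, 0.0]
opening: 0.746
```

```bash
cat >> h.py <<'E'
def disc(p):
    from scipy.spatial.transform import Rotation as R
    P=pts(p);s=status.get_state();t=np.array(s['tool_pos']);Rm=R.from_quat(s['eef_rot']).as_matrix()
    L=(P-t)@Rm
    hsv=cv2.cvtColor(p['img'],cv2.COLOR_RGB2HSV)
    m=(np.abs(L[...,0])<.04)&(np.abs(L[...,1])<.03)&(np.abs(L[...,2]-.005)<.02)&(hsv[...,1]<60)&(hsv[...,2]>90)
    m=cv2.morphologyEx(m.astype(np.uint8),cv2.MORPH_OPEN,np.ones((5,5)))
    c=max(cv2.findContours(m,cv2.RETR_EXTERNAL,cv2.CHAIN_APPROX_NONE)[0],key=cv2.contourArea)
    e=cv2.fitEllipse(c);u,v=e[0]
    W=P[m>0];mu=W.mean(0);co=np.linalg.lstsq(np.c_[W[:,:2]-mu[:2],np.ones(len(W))],W[:,2],rcond=None)[0]
    X=onplane(p,u,v,co[2])
    print('TCP',t.round(4),'disc',X.round(4),'tool off',((X-t)@Rm).round(4),'slopes',co[:2].round(3),'tool slopes x,y',(co[:2]@Rm[:2,:2]).round(3),'px',np.round(e[0],1),np.round(e[1],1), 'open',round(s['opening'],3),'F',np.round(s['contact_force'],1),'t',s['clock'])
    return X
E
python3 - <<'E'
from h import *
p=snapshot('wrist');save(p,'w3.png')
disc(p)
E
```

```text
TCP [0.4551 0.0529 0.0699] disc [0.4513 0.052  0.0605] tool off [ 0.0031 -0.0025  0.0094] slopes [-0.002 -0.001] tool slopes x,y [ 0.002 -0.001] px [312.8 256.2] [69.8 76.4] open 0.751 F [-0.2  0.4  0.5] t 8.0167
```

View pics/w3.png

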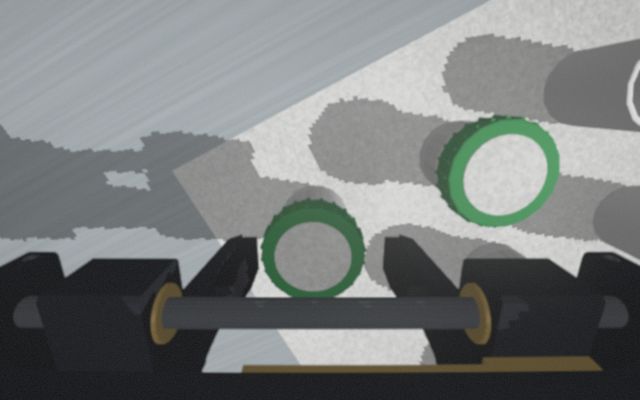

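carry_out([
  [-0.004,-0.001,-0.005],
  [-0.004,-0.001,-0.01],
  [-0.004,-0.001,-0.01],
  [-0.004,-0.001,-0.01],
], roll=[0,0,0,0])

```text
clock: 8.35
tool_pos: [0.4507, 0.0518, 0.0594]
eef_rot: [0.225, 0.974, -0.0, -0.0]
contact_force: [0.3, 1.0, -0.3]
opening: 0.75
```

carry_out([
  [0,0,0],
  [0,0,0],
  [0,0,0],
  [0,0,0],
  [0,0,0],
], roll=[0,0,0,0,0], gripper=0.5, grip_force=12)

```text
clock: 8.77
tool_pos: [0.4508, 0.0518, 0.0594]
eef_rot: [0.225, 0.974, -0.0, -0.0]
contact_force: [0.0, 0.1, -0.3]
opening: 0.588
```

```bash
python3 - <<'E'
from h import *
p=snapshot('wrist')
disc(p)
E
```

```text
TCP [0.4508 0.0518 0.0594] disc [0.4496 0.0538 0.0608] tool off [ 0.0019  0.0013 -0.0014] slopes [-0.002 -0.008] tool slopes x,y [-0.001 -0.008] px [320.5 269.7] [61.4 84.8] open 0.585 F [-0.4 -0.1  0.2] t 8.8167
```

carry_out([
  [0,0,0.03],
  [0,0,0.07],
  [0,0,0.11],
  [0.01,-0.03,0.15],
  [0.02,-0.06,0.19],
  [0.04,-0.09,0.22],
  [0.06,-0.12,0.25],
  [0.08,-0.15,0.28],
], roll=[0,0,0,0,0,0,0,0])

```text
clock: 9.48
tool_pos: [0.5163, -0.078, 0.3197]
eef_rot: [0.225, 0.974, -0.0, 0.0]
contact_force: [2.3, 0.4, -1.5]
opening: 0.584
```

carry_out([
  [0.02,-0.03,0.02],
  [0.04,-0.06,0.04],
  [0.06,-0.08,0.04],
  [0.08,-0.1,0.04],
  [0.1,-0.12,0.04],
  [0.1,-0.12,0.04],
  [0.1,-0.12,0.04],
], roll=[0,0,0,0,0,0,0])

```text
clock: 10.07
tool_pos: [0.6161, -0.1991, 0.3585]
eef_rot: [0.226, 0.974, -0.0, -0.001]
contact_force: [-0.1, 0.2, -1.4]
opening: 0.587
```

```bash
python3 - <<'E'
from h import *
p=snapshot('wrist');save(p,'w4.png')
disc(p)
for q in ['box','plate','lid_hinge','lid_edge','hasp_hinge','hasp_lip','staple']:
    for d in tip_of(p,q)[:2]: print(q,d['confidence'],d['pixel'])
E
```

```text
TCP [ 0.6157 -0.1977  0.3589] disc [ 0.6149 -0.1972  0.3598] tool off [ 0.0009  0.0001 -0.0009] slopes [-0.005 -0.008] tool slopes x,y [ 0.001 -0.009] px [320.5 269.6] [61.3 85.4] open 0.588 F [ 0.6 -0.2 -2. ] t 10.1167
box 0.81 [266.4, 121.4]
box 0.17 [211.1, 256.3]
plate 0.84 [258.4, 124.6]
lid_hinge 0.81 [253.6, 187.1]
lid_edge 0.88 [213.6, 257.2]
hasp_hinge 0.95 [211.3, 255.1]
hasp_lip 0.66 [261.4, 122.8]
staple 0.87 [260.9, 36.2]
```

View pics/w4.png

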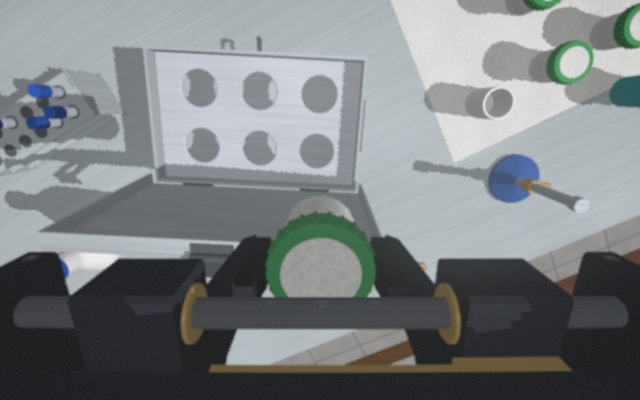

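```bash
cat >> h.py <<'E'
def holes(p,hz=.055):
    P=pts(p)
    m=((P[...,2]<hz-.006)&(P[...,2]>-.02)).astype(np.uint8)
    cs,_=cv2.findContours(m,cv2.RETR_LIST,cv2.CHAIN_APPROX_NONE)
    out=[]
    for c in cs:
        if len(c)<15: continue
        q=np.array([onplane(p,u,v,hz)[:2] for u,v in c[:,0,:].astype(float)])
        (u,v),(a,b),_=cv2.fitEllipse((q*1000).astype(np.float32))
        if 36<a<56 and 36<b<58: out.append([u/1e3,v/1e3,a,b])
    return np.array(out)
def boxfit(H):
    mod=np.array([[x,y] for x in(-.040,.036) for y in(-.08,0,.08)])
    from scipy.optimize import least_squares
    from itertools import product
    def f(q,full=False):
        c,s=np.cos(q[2]),np.sin(q[2]);M=mod@np.array([[c,s],[-s,c]])+q[:2]
        D=np.linalg.norm(H[:,None,:2]-M[None],axis=2);j=D.argmin(1)
        return (H[:,:2]-M[j]).ravel()
    best=None
    for a in np.arange(-.7,-.2,.1):
        r=least_squares(f,[H[:,0].mean(),H[:,1].mean(),a],loss='soft_l1',f_scale=.002)
        if best is None or r.cost<best.cost: best=r
    return best.x,best.fun.reshape(-1,2)
E
python3 - <<'E'
from h import *
for n in ['wrist','top','side']:
    p=snapshot(n);H=holes(p);print(n);print(H.round(4))
    if len(H)>3:
        x,f=boxfit(H);print(x.round(4),(f*1e3).round(1).tolist())
E
```

```text
wrist
[[ 0.6027 -0.198  45.7171 46.061 ]
 [ 0.564  -0.2677 45.3987 45.9571]
 [ 0.525  -0.3373 44.8938 46.3267]
 [ 0.6529  0.0496 45.6682 48.8694]
 [ 0.5366 -0.1614 46.1386 46.3151]
 [ 0.4984 -0.231  44.9548 45.8446]
 [ 0.46   -0.301  44.8931 46.5559]]
[ 0.5332 -0.25   -0.5116] [[-1.1, -0.2], [-0.6, -0.1], [-0.4, 0.1], [115.4, 210.3], [-0.9, -0.7], [0.0, -0.6], [0.8, -0.8]]
top
[[ 0.4538  0.1479 55.1688 56.2831]
 [ 0.537  -0.1627 45.4518 50.864 ]
 [ 0.6457  0.1508 55.2401 57.5204]
 [ 0.6854  0.351  55.2352 57.8409]]
[ 0.5756  0.1475 -1.0939] [[-32.4, 1.5], [16.0, -241.5], [-17.5, -1.5], [57.1, 131.1]]
side
[[ 4.44600e-01  2.33500e-01  4.32417e+01  4.90013e+01]
 [ 5.40300e-01  2.44200e-01  4.32701e+01  4.97572e+01]
 [ 6.48000e-01  5.16000e-02  4.39601e+01  4.64670e+01]
 [ 5.31900e-01 -1.59900e-01  4.05272e+01  4.54387e+01]
 [ 4.93200e-01 -2.27000e-01  3.81976e+01  4.32187e+01]
 [ 5.97900e-01 -1.95800e-01  3.93304e+01  4.52106e+01]
 [ 4.55200e-01 -2.97900e-01  4.12175e+01  4.46937e+01]
 [ 5.60200e-01 -2.64200e-01  3.83629e+01  4.41633e+01]
 [ 5.21200e-01 -3.35000e-01  4.15915e+01  4.44959e+01]
 [ 6.88800e-01 -7.18500e-01  5.15328e+01  5.42863e+01]]
[ 0.5562 -0.1752 -0.3525] [[-101.7, 319.8], [-6.0, 330.5], [30.4, 164.1], [13.2, 1.5], [2.1, 9.5], [7.8, -8.2], [-35.9, -61.4], [-2.2, -1.5], [-41.3, -72.4], [126.4, -455.8]]
```

carry_out([
  [-0.006,-0.001,-0.03],
  [-0.012,-0.001,-0.06],
  [-0.012,-0.001,-0.1],
  [-0.012,-0.001,-0.14],
  [-0.012,-0.001,-0.18],
  [-0.012,-0.001,-0.2],
  [-0.012,-0.001,-0.2],
  [-0.012,-0.001,-0.2],
], roll=[-0.055,-0.055,-0.055,-0.055,-0.055,-0.055,-0.055,-0.055])

```text
clock: 11.28
tool_pos: [0.604, -0.1987, 0.1594]
eef_rot: [0.251, 0.968, -0.0, -0.001]
contact_force: [-0.7, 0.2, 0.2]
opening: 0.588
```

```bash
python3 - <<'E'
from h import *
p=snapshot('wrist');save(p,'w5.png')
disc(p)
H=holes(p);print(H[H[:,1]<-.1].round(4))
print(status.get_state()['tool_pos'].round(4) if hasattr(status.get_state()['tool_pos'],'round') else status.get_state()['tool_pos'])
E
```

```text
TCP [ 0.6052 -0.199   0.1611] disc [ 0.6028 -0.1968  0.1607] tool off [0.0033 0.0008 0.0004] slopes [-0.004 -0.008] tool slopes x,y [-0.    -0.009] px [320.2 269.5] [62.1 84.4] open 0.585 F [-0.2 -0.8 -0.2] t 11.3333
[[ 0.5636 -0.2672 45.206  46.2299]
 [ 0.5254 -0.336  44.3    46.2043]
 [ 0.4599 -0.2997 44.1621 46.3407]
 [ 0.5366 -0.1616 45.8429 46.4786]
 [ 0.4982 -0.2307 45.4605 45.8466]]
[ 0.6052 -0.199   0.1611]
```

View pics/w5.png

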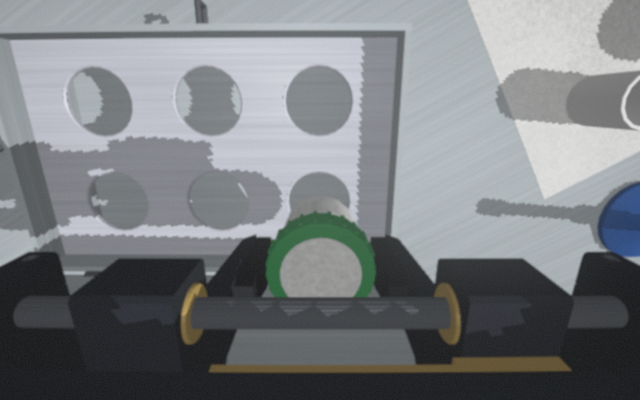

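carry_out([
  [-0.001,0,-0.01],
  [-0.001,0,-0.025],
  [-0.001,0,-0.04],
  [-0.001,0,-0.05],
  [-0.001,0,-0.05],
], roll=[0,0,0,0,0])

```text
clock: 11.75
tool_pos: [0.6035, -0.1991, 0.1103]
eef_rot: [0.251, 0.968, -0.0, 0.0]
contact_force: [-0.6, 0.0, -0.4]
opening: 0.584
```

carry_out([
  [0,0.0005,-0.01],
  [0,0.0005,-0.02],
  [0,0.0005,-0.03],
  [0,0.0005,-0.034],
  [0,0.0005,-0.034],
], roll=[0,0,0,0,0])

```text
clock: 12.17
tool_pos: [0.6036, -0.1983, 0.0753]
eef_rot: [0.251, 0.968, -0.0, 0.0]
contact_force: [-0.5, -0.5, 0.1]
opening: 0.583
```

Release with a slight opening, then rise.

carry_out([
  [0,0,0],
  [0,0,0],
  [0,0,0],
  [0,0,0.02],
  [0,0,0.05],
  [0,0,0.08],
], roll=[0,0,0,0,0,0], gripper=0.68)

```text
clock: 12.67
tool_pos: [0.6031, -0.1981, 0.1557]
eef_rot: [0.251, 0.968, -0.0, -0.001]
contact_force: [0.3, -0.5, 0.2]
opening: 0.68
```

carry_out([
  [0.01,0,0.03],
  [0.01,0,0.07],
  [0.01,0,0.11],
  [0,0.03,0.14],
  [-0.01,0.06,0.15],
  [-0.02,0.09,0.15],
  [-0.02,0.09,0.15],
], roll=[0,0,0,0,0,0,0])

```text
clock: 13.25
tool_pos: [0.5824, -0.0997, 0.3078]
eef_rot: [0.247, 0.969, 0.003, -0.0]
contact_force: [-0.2, 0.6, -0.9]
opening: 0.677
```

```bash
python3 - <<'E'
from h import *
s=status.get_state();print(s['clock'],s['tool_pos'],s['eef_rot'])
p=snapshot('wrist');save(p,'w6.png')
for o in greens(p): print(o, pts(p)[int(o[1]),int(o[0])])
E
```

```text
13.25 [ 0.58240809 -0.09974343  0.30776157] [ 2.46628204e-01  9.69106163e-01  2.75833175e-03 -4.06258592e-04]
(259.1, 219.3, 35.2, 37.1, [0.606, -0.2006]) [ 0.60275196 -0.19603005  0.07202547]
(528.4, 112.7, 37.0, 44.2, [0.6445, 0.1514]) [0.64347969 0.15126834 0.06003737]
(601.5, 69.5, 40.8, 49.6, [0.6384, 0.242]) [0.63679448 0.23958938 0.06253416]
(495.3, 32.4, 42.0, 50.4, [0.5434, 0.1455]) [0.54266139 0.14428605 0.06187447]
```

View pics/w6.png

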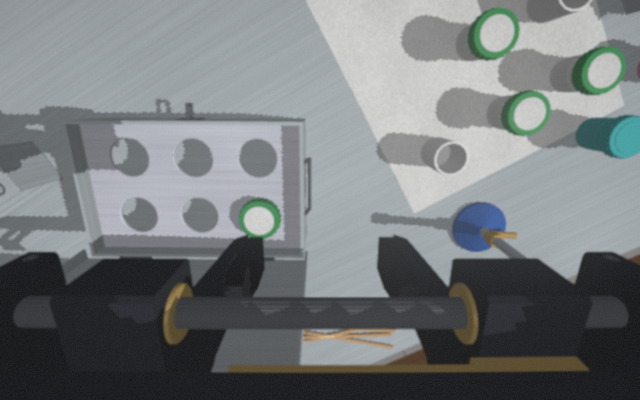

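carry_out([
  [-0.006,0.036,0],
  [-0.012,0.072,0],
  [-0.018,0.108,-0.01],
  [-0.024,0.144,-0.03],
  [-0.03,0.18,-0.05],
  [-0.036,0.216,-0.07],
  [-0.039,0.246,-0.1],
  [-0.039,0.246,-0.13],
], roll=[0,0,0,0,0,0,0,0], gripper=0.75)

```text
clock: 13.97
tool_pos: [0.5438, 0.1508, 0.1768]
eef_rot: [0.244, 0.97, 0.005, 0.0]
contact_force: [0.6, 0.3, -0.8]
opening: 0.752
```

```bash
python3 - <<'E'
from h import *
for i in range(2):
    s=status.get_state();print(s['clock'],s['tool_pos'],s['eef_rot'])
    p=snapshot('wrist');
    for o in greens(p): print(o)
E
```

```text
13.9667 [0.54382525 0.15075872 0.17678198] [2.43630007e-01 9.69856185e-01 4.82103742e-03 3.96998868e-04]
(363.0, 279.9, 25.2, 43.2, [0.6317, 0.1501])
(462.7, 241.0, 46.0, 55.3, [0.6388, 0.2438])
(313.3, 199.0, 55.7, 58.2, [0.5428, 0.1473])
(259.3, 97.7, 64.0, 68.2, [0.453, 0.1498])
14.0167 [0.54071262 0.14562799 0.17082805] [ 2.44877673e-01  9.69546181e-01  1.82627564e-04 -3.88526030e-03]
(366.6, 281.7, 16.6, 37.2, [0.6261, 0.1471])
(475.2, 245.6, 47.3, 56.9, [0.6389, 0.2438])
(322.1, 202.5, 56.6, 59.5, [0.5428, 0.1473])
(267.5, 99.1, 65.2, 69.1, [0.453, 0.1497])
```

carry_out([
  [0.002,0.002,-0.03],
  [0.002,0.002,-0.05],
  [0.002,0.002,-0.07],
  [0.002,0.002,-0.075],
  [0.002,0.002,-0.075],
], roll=[0,0,0,0,0])

```text
clock: 14.48
tool_pos: [0.5436, 0.1423, 0.098]
eef_rot: [0.248, 0.969, -0.002, -0.004]
contact_force: [0.2, 0.3, -0.3]
opening: 0.75
```

carry_out([
  [-0.001,0.005,0],
  [-0.001,0.005,-0.02],
  [-0.001,0.005,-0.036],
  [-0.001,0.005,-0.038],
  [-0.001,0.005,-0.038],
], roll=[0,0,0,0,0])

```text
clock: 14.9
tool_pos: [0.5431, 0.1472, 0.0609]
eef_rot: [0.248, 0.969, -0.002, -0.004]
contact_force: [-0.0, 0.3, 1.0]
opening: 0.748
```

```bash
python3 - <<'E'
from h import *
disc(snapshot('wrist'))
E
```

```text
TCP [0.5435 0.1473 0.0613] disc [0.5415 0.1479 0.0606] tool off [ 0.002  -0.0004  0.0008] slopes [0.    0.001] tool slopes x,y [0.    0.001] px [317.5 268.2] [63.2 83.7] open 0.747 F [0.4 1.2 0.7] t 14.95
```

carry_out([
  [0,0,0],
  [0,0,0],
  [0,0,0],
  [0,0,0],
  [0,0,0.02],
  [0,0,0.06],
  [0,0,0.1],
  [0,0,0.14],
], roll=[0,0,0,0,0,0,0,0], gripper=0.5)

```text
clock: 15.62
tool_pos: [0.5428, 0.1471, 0.2029]
eef_rot: [0.248, 0.969, -0.002, -0.004]
contact_force: [1.0, -0.0, -0.1]
opening: 0.583
```

```bash
python3 - <<'E'
from h import *
disc(snapshot('wrist'));print(status.get_state()['eef_rot'])
E
```

```text
TCP [0.5471 0.1485 0.2105] disc [0.5415 0.149  0.2009] tool off [ 0.0051 -0.0023  0.0096] slopes [-0.005 -0.006] tool slopes x,y [ 0.002 -0.008] px [320.1 265.9] [66.  82.1] open 0.586 F [1.1 0.3 3.3] t 15.6667
[0.24838183 0.96865913 0.00146943 0.00194625]
```

```bash
sed -i 's/^def disc(p):/def disc(n="wrist"):\n    s0=status.get_state();p=snapshot(n)/; s/P=pts(p);s=status.get_state();t=np.array/P=pts(p);s=s0;t=np.array/' h.py; sed -n '/def disc/,/P=pts/p' h.py; python3 -c "
from h import *
disc()"
```

```text
def disc(n="wrist"):
    s0=status.get_state();p=snapshot(n)
    from scipy.spatial.transform import Rotation as R
    P=pts(p);s=s0;t=np.array(s['tool_pos']);Rm=R.from_quat(s['eef_rot']).as_matrix()
TCP [0.5471 0.1485 0.2105] disc [0.5459 0.1504 0.2085] tool off [0.002  0.0011 0.002 ] slopes [ 0.006 -0.002] tool slopes x,y [-0.007  0.001] px [320.2 266.1] [66.3 82.1] open 0.586 F [1.1 0.3 3.3] t 15.6667
```

carry_out([
  [0.002,-0.04,0.02],
  [0.004,-0.08,0.02],
  [0.006,-0.12,0.02],
  [0.008,-0.16,0.02],
  [0.01,-0.2,0.02],
  [0.012,-0.24,0.02],
  [0.014,-0.28,0.02],
  [0.016,-0.32,0.02],
], roll=[0,0,0,0,0,0,0,0])

```text
clock: 16.38
tool_pos: [0.5623, -0.1733, 0.2268]
eef_rot: [0.248, 0.969, 0.002, 0.001]
contact_force: [0.7, -0.5, -1.0]
opening: 0.585
```

carry_out([
  [0.001,-0.035,0],
  [0.002,-0.07,0],
  [0.003,-0.095,-0.01],
  [0.003,-0.0955,-0.04],
  [0.003,-0.0955,-0.067],
  [0.003,-0.0955,-0.067],
  [0.003,-0.0955,-0.067],
], roll=[0,0,0,0,0,0,0])

```text
clock: 16.97
tool_pos: [0.564, -0.268, 0.1583]
eef_rot: [0.248, 0.969, 0.002, -0.001]
contact_force: [-0.2, 0.2, -0.4]
opening: 0.587
```

```bash
python3 -c "
from h import *
disc()
p=snapshot('wrist');H=holes(p);print(H[H[:,1]<-.1].round(4))
s=status.get_state();print(s['tool_pos'],s['eef_rot'])"
```

```text
TCP [ 0.564  -0.268   0.1583] disc [ 0.5629 -0.266   0.1563] tool off [0.002  0.0012 0.002 ] slopes [ 0.003 -0.   ] tool slopes x,y [-0.003  0.001] px [320.4 265.9] [66.8 81.6] open 0.587 F [-0.2  0.2 -0.4] t 16.9667
[[ 0.5247 -0.3371 45.1436 46.3348]
 [ 0.5361 -0.1627 45.1932 45.8187]
 [ 0.4978 -0.2315 45.832  46.4763]
 [ 0.4593 -0.3007 45.4239 45.8788]]
[ 0.56620299 -0.26846997  0.16092501] [0.24800069 0.96875615 0.00165954 0.00210361]
```

carry_out([
  [-0.001,-0.001,-0.01],
  [-0.001,-0.001,-0.025],
  [-0.001,-0.001,-0.04],
  [-0.001,-0.001,-0.05],
  [-0.001,-0.001,-0.05],
], roll=[0,0,0,0,0])

```text
clock: 17.48
tool_pos: [0.5643, -0.2689, 0.1095]
eef_rot: [0.248, 0.969, 0.002, 0.001]
contact_force: [-0.2, -0.2, -0.3]
opening: 0.585
```

carry_out([
  [0,0,-0.01],
  [0,0,-0.02],
  [0,0,-0.03],
  [0,0,-0.033],
  [0,0,-0.033],
], roll=[0,0,0,0,0])

```text
clock: 17.9
tool_pos: [0.564, -0.2687, 0.0755]
eef_rot: [0.248, 0.969, 0.002, 0.0]
contact_force: [-0.6, -0.3, 0.6]
opening: 0.587
```

carry_out([
  [0,0,0],
  [0,0,0],
  [0,0,0],
  [0,0,0.02],
  [0,0,0.05],
  [0,0,0.09],
  [0,0,0.13],
  [0,0.02,0.16],
], roll=[0,0,0,0,0,0,0,0], gripper=0.67)

```text
clock: 18.57
tool_pos: [0.5641, -0.2539, 0.2391]
eef_rot: [0.251, 0.968, -0.0, 0.003]
contact_force: [0.8, -0.9, 0.7]
opening: 0.667
```

carry_out([
  [-0.01,0.038,0],
  [-0.02,0.076,0],
  [-0.03,0.114,0],
  [-0.04,0.152,0],
  [-0.05,0.19,0],
  [-0.06,0.228,0],
  [-0.07,0.266,0],
  [-0.08,0.304,0],
], roll=[0,0,0,0,0,0,0,0], gripper=0.75)

```text
clock: 19.23
tool_pos: [0.4835, 0.0517, 0.2398]
eef_rot: [0.251, 0.968, 0.0, 0.003]
contact_force: [0.5, 0.2, -0.1]
opening: 0.75
```

carry_out([
  [-0.01,0.035,-0.01],
  [-0.02,0.07,-0.02],
  [-0.031,0.099,-0.04],
  [-0.031,0.099,-0.06],
  [-0.031,0.099,-0.07],
  [-0.031,0.099,-0.07],
], roll=[0,0,0,0,0,0])

```text
clock: 19.73
tool_pos: [0.4513, 0.1513, 0.1685]
eef_rot: [0.25, 0.968, -0.001, 0.002]
contact_force: [0.0, 0.2, -0.3]
opening: 0.754
```

```bash
cat >> h.py <<'E'
def look():
    s=status.get_state();print(round(s['clock'],2),'TCP',np.round(s['tool_pos'],4),'rot',np.round(s['eef_rot'],4))
    p=snapshot('wrist')
    for o in greens(p): print(o)
    print('now TCP',np.round(status.get_state()['tool_pos'],4))
    return p
E
python3 -c "
from h import *
p=look();save(p,'w7.png')"
```

```text
19.73 TCP [0.4513 0.1513 0.1685] rot [ 2.500e-01  9.682e-01 -8.000e-04  2.100e-03]
(409.8, 349.5, 27.7, 44.1, [0.6237, 0.1545])
(317.7, 202.2, 57.2, 60.0, [0.4521, 0.1497])
now TCP [0.4521 0.1508 0.1694]
```

View pics/w7.png

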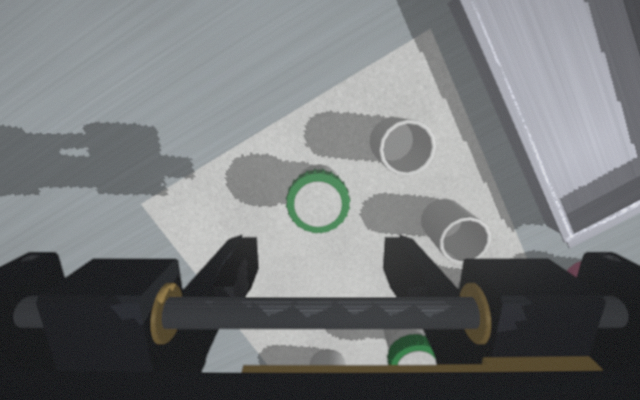

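carry_out([
  [-0.0005,-0.001,-0.03],
  [-0.0005,-0.001,-0.06],
  [-0.0005,-0.001,-0.09],
  [-0.0005,-0.001,-0.105],
  [-0.0005,-0.001,-0.109],
  [-0.0005,-0.001,-0.109],
], roll=[0,0,0,0,0,0])

```text
clock: 20.28
tool_pos: [0.452, 0.1495, 0.0605]
eef_rot: [0.251, 0.968, -0.001, 0.003]
contact_force: [0.3, -0.6, -0.3]
opening: 0.75
```

carry_out([
  [0,0,0],
  [0,0,0],
  [0,0,0],
  [0,0,0],
  [0,0,0.02],
  [0,0,0.06],
  [0,0,0.1],
  [0,0,0.14],
], roll=[0,0,0,0,0,0,0,0], gripper=0.5)

```text
clock: 20.95
tool_pos: [0.4514, 0.1492, 0.2024]
eef_rot: [0.251, 0.968, -0.001, 0.003]
contact_force: [1.5, 1.0, -0.0]
opening: 0.584
```

```bash
python3 -c "
from h import *
disc();disc()
s=status.get_state();print(s['tool_pos'],s['eef_rot'])"
```

```text
TCP [0.4514 0.1492 0.2024] disc [0.4506 0.1512 0.2012] tool off [0.0017 0.0013 0.0012] slopes [-0.005 -0.007] tool slopes x,y [ 0.001 -0.008] px [320.7 267.4] [64.8 82.3] open 0.584 F [ 1.5  1.  -0. ] t 20.95
TCP [0.4548 0.1505 0.2089] disc [0.4537 0.1524 0.2077] tool off [0.0018 0.0011 0.0012] slopes [ 0.005 -0.004] tool slopes x,y [-0.006 -0.001] px [320.3 267.2] [64.7 82.5] open 0.584 F [0.7 0.1 3.3] t 21.0
[0.45496954 0.15065924 0.20618342] [0.25139523 0.9678512  0.00303532 0.00743456]
```

carry_out([
  [0.01,-0.038,0.01],
  [0.02,-0.076,0.02],
  [0.03,-0.114,0.02],
  [0.04,-0.152,0.02],
  [0.05,-0.19,0.02],
  [0.06,-0.228,0.02],
  [0.07,-0.266,0.02],
  [0.08,-0.304,0.02],
], roll=[0,0,0,0,0,0,0,0])

```text
clock: 21.72
tool_pos: [0.5345, -0.1554, 0.2259]
eef_rot: [0.251, 0.968, 0.003, 0.007]
contact_force: [0.8, 0.9, -0.2]
opening: 0.581
```

carry_out([
  [0.002,-0.01,0],
  [0.002,-0.01,-0.02],
  [0.002,-0.01,-0.05],
  [0.002,-0.01,-0.067],
  [0.002,-0.01,-0.067],
  [0.002,-0.01,-0.067],
], roll=[0,0,0,0,0,0])

```text
clock: 22.22
tool_pos: [0.5357, -0.1649, 0.1583]
eef_rot: [0.251, 0.968, 0.003, 0.006]
contact_force: [0.6, 0.1, -0.1]
opening: 0.59
```

```bash
python3 -c "
from h import *
disc();
p=snapshot('wrist');H=holes(p);print(H[H[:,1]<-.1].round(4))
for o in greens(p): print(o, pts(p)[int(o[1]),int(o[0])])
s=status.get_state();print(s['tool_pos'],s['eef_rot'])"
```

```text
TCP [ 0.5357 -0.1649  0.1583] disc [ 0.5347 -0.1629  0.157 ] tool off [0.0019 0.0013 0.0013] slopes [ 0.003 -0.001] tool slopes x,y [-0.003  0.001] px [320.5 267. ] [64.  82.9] open 0.59 F [ 0.6  0.1 -0.1] t 22.2167
[[ 0.4971 -0.2303 45.227  46.3885]
 [ 0.4589 -0.2992 44.2912 46.1467]]
(212.7, 268.6, 10.6, 24.9, [0.544, -0.269]) [ 0.5401055  -0.26314507  0.06967429]
(320.1, 264.0, 87.4, 101.3, [0.584, -0.1892]) [ 0.53389175 -0.16236506  0.15847499]
[ 0.5371319  -0.1651852   0.15993404] [0.25131237 0.96786986 0.00306365 0.00778695]
```

carry_out([
  [0.0003,0.0015,-0.01],
  [0.0003,0.0015,-0.025],
  [0.0003,0.0015,-0.04],
  [0.0003,0.0015,-0.05],
  [0.0003,0.0015,-0.05],
], roll=[0,0,0,0,0])

```text
clock: 22.73
tool_pos: [0.5365, -0.1632, 0.1085]
eef_rot: [0.251, 0.968, 0.003, 0.006]
contact_force: [-0.6, -0.2, -0.8]
opening: 0.585
```

carry_out([
  [0,0,-0.01],
  [0,0,-0.02],
  [0,0,-0.03],
  [0,0,-0.034],
  [0,0,-0.034],
], roll=[0,0,0,0,0])

```text
clock: 23.15
tool_pos: [0.5365, -0.1632, 0.0748]
eef_rot: [0.251, 0.968, 0.003, 0.006]
contact_force: [-1.2, 2.0, 5.5]
opening: 0.582
```

carry_out([
  [0,0,0.001],
  [0,0,0.001],
  [0,0,0.001],
  [0,0,0.02],
  [0,0,0.05],
  [0,0,0.09],
  [0,0,0.13],
  [0,0,0.14],
], roll=[0,0,0,0,0,0,0,0], gripper=0.67)

```text
clock: 23.82
tool_pos: [0.5394, -0.1638, 0.2201]
eef_rot: [0.251, 0.968, 0.003, 0.011]
contact_force: [1.0, -0.2, 0.7]
opening: 0.672
```

```bash
python3 -c "
from h import *
for i in range(6):
  s=status.get_state();print(s['clock'],np.round(s['tool_pos'],4),np.round(s['eef_rot'],4));p=snapshot('wrist')
save(p,'w8.png')
for o in greens(p): print(o, pts(p)[int(o[1]),int(o[0])])
"
```

```text
23.8167 [ 0.5394 -0.1638  0.2201] [0.2513 0.9678 0.003  0.0111]
23.8667 [ 0.5394 -0.1639  0.2197] [0.2514 0.9678 0.0029 0.0112]
23.9167 [ 0.5381 -0.1637  0.217 ] [0.2513 0.9678 0.0028 0.0092]
23.9667 [ 0.5366 -0.1635  0.215 ] [0.2513 0.9679 0.0027 0.0071]
24.0167 [ 0.5357 -0.1633  0.2137] [0.2512 0.9679 0.0026 0.0056]
24.0667 [ 0.5353 -0.1631  0.213 ] [0.2511 0.9679 0.0026 0.0047]
(321.3, 261.9, 46.1, 50.7, [0.6077, -0.1995]) [ 0.6006327  -0.19609905  0.07207371]
(223.0, 248.6, 6.6, 29.5, [0.5461, -0.2784]) [ 0.54265541 -0.27222614  0.07057215]
(320.1, 188.6, 52.0, 53.3, [0.5391, -0.1627]) [ 0.5354805  -0.16089902  0.07210026]
```

View pics/w8.png

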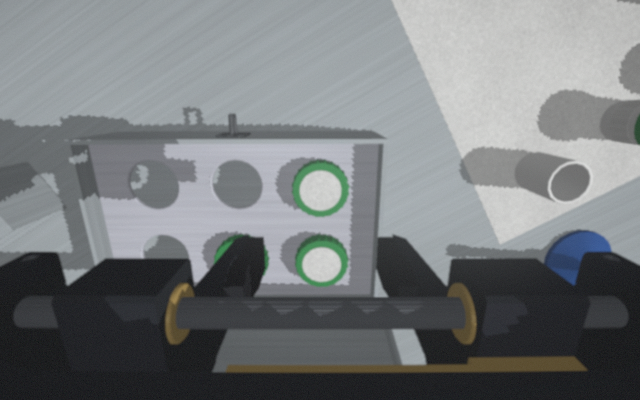

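carry_out([
  [0.012,0.035,0],
  [0.024,0.07,0],
  [0.037,0.105,0],
  [0.05,0.14,0],
  [0.062,0.175,0],
  [0.074,0.21,0],
  [0.087,0.245,0],
  [0.1,0.28,0],
], roll=[0,0,0,0,0,0,0,0], gripper=0.75)

```text
clock: 24.78
tool_pos: [0.6345, 0.1186, 0.2103]
eef_rot: [0.251, 0.968, 0.002, 0.003]
contact_force: [0.3, 1.4, -0.5]
opening: 0.754
```

carry_out([
  [0.005,0.02,-0.01],
  [0.009,0.034,-0.03],
  [0.009,0.034,-0.045],
  [0.009,0.034,-0.045],
  [0.009,0.034,-0.045],
], roll=[0,0,0,0,0])

```text
clock: 25.2
tool_pos: [0.6421, 0.1518, 0.1629]
eef_rot: [0.251, 0.968, -0.0, 0.001]
contact_force: [-0.6, 0.3, 1.2]
opening: 0.748
```

```bash
python3 -c "
from h import *
p=look();save(p,'w9.png');print(status.get_state()['eef_rot'])"
```

```text
25.2 TCP [0.6421 0.1518 0.1629] rot [ 2.508e-01  9.680e-01 -1.000e-04  7.000e-04]
(321.1, 204.5, 58.4, 61.6, [0.644, 0.1528])
(424.9, 142.3, 61.7, 68.9, [0.6389, 0.2439])
now TCP [0.643  0.1516 0.1643]
[2.51248427e-01 9.67920568e-01 5.50831691e-04 1.92340306e-03]
```

carry_out([
  [0.0004,0.0014,-0.03],
  [0.0004,0.0014,-0.06],
  [0.0004,0.0014,-0.09],
  [0.0004,0.0014,-0.1],
  [0.0004,0.0014,-0.104],
  [0.0004,0.0014,-0.104],
], roll=[0,0,0,0,0,0])

```text
clock: 25.75
tool_pos: [0.6438, 0.1524, 0.0606]
eef_rot: [0.252, 0.968, 0.0, 0.002]
contact_force: [0.2, -1.0, 0.3]
opening: 0.752
```

carry_out([
  [0,0,0],
  [0,0,0],
  [0,0,0],
  [0,0,0],
  [0,0,0.03],
  [0,0,0.06],
  [0,0,0.1],
  [0,0,0.14],
], roll=[0,0,0,0,0,0,0,0], gripper=0.5)

```text
clock: 26.42
tool_pos: [0.643, 0.1523, 0.2019]
eef_rot: [0.252, 0.968, 0.0, 0.001]
contact_force: [1.0, -0.1, -1.0]
opening: 0.584
```

```bash
python3 -c "
from h import *
for i in range(5): snapshot('wrist')
disc();disc()
s=status.get_state();print(s['tool_pos'],s['eef_rot'])"
```

```text
TCP [0.6433 0.1522 0.2005] disc [0.6422 0.1542 0.1984] tool off [0.0019 0.0012 0.002 ] slopes [-0.006 -0.006] tool slopes x,y [ 0.002 -0.008] px [320.3 266.2] [66.5 81.5] open 0.586 F [ 0.3 -0.1 -1.8] t 26.6667
TCP [0.6427 0.1521 0.1994] disc [0.6417 0.1538 0.1974] tool off [0.0017 0.001  0.002 ] slopes [-0.008 -0.006] tool slopes x,y [ 0.004 -0.009] px [320.  266.4] [65.9 81.6] open 0.586 F [-0.3 -0.5 -1.1] t 26.7167
[0.64256761 0.15201979 0.19892533] [ 2.51536709e-01  9.67847460e-01 -5.00845207e-04  5.72783778e-04]
```

carry_out([
  [-0.01,-0.03,0.01],
  [-0.024,-0.066,0.02],
  [-0.038,-0.102,0.02],
  [-0.052,-0.138,0.02],
  [-0.066,-0.174,0.02],
  [-0.08,-0.21,0.02],
  [-0.094,-0.246,0.02],
  [-0.108,-0.282,0.02],
], roll=[0,0,0,0,0,0,0,0])

```text
clock: 27.43
tool_pos: [0.5328, -0.1314, 0.2175]
eef_rot: [0.251, 0.968, -0.001, -0.001]
contact_force: [-0.3, -1.1, 0.0]
opening: 0.59
```

carry_out([
  [-0.012,-0.035,0],
  [-0.024,-0.07,0],
  [-0.036,-0.103,0],
  [-0.036,-0.103,-0.02],
  [-0.036,-0.103,-0.04],
  [-0.036,-0.103,-0.06],
  [-0.036,-0.103,-0.06],
  [-0.036,-0.103,-0.06],
], roll=[0,0,0,0,0,0,0,0])

```text
clock: 28.1
tool_pos: [0.4955, -0.2338, 0.1559]
eef_rot: [0.251, 0.968, -0.0, -0.003]
contact_force: [0.6, -0.6, -0.2]
opening: 0.584
```

```bash
python3 -c "
from h import *
disc();
p=snapshot('wrist');H=holes(p);print(H[H[:,1]<-.1].round(4))
s=status.get_state();print(s['tool_pos'],s['eef_rot'])"
```

```text
TCP [ 0.4955 -0.2338  0.1559] disc [ 0.4945 -0.2317  0.154 ] tool off [0.0019 0.0013 0.002 ] slopes [-0.017 -0.003] tool slopes x,y [ 0.013 -0.011] px [320.6 266.2] [66.2 82. ] open 0.584 F [ 0.6 -0.6 -0.2] t 28.1
[[ 0.4934 -0.2286 36.3568 43.1429]
 [ 0.4583 -0.3001 45.0923 46.2041]]
[ 0.49708609 -0.23414434  0.15776298] [ 2.51132448e-01  9.67952177e-01 -5.05660638e-04 -9.05632649e-04]
```

carry_out([
  [0.0018,0.0014,0],
  [0.0018,0.0014,-0.02],
  [0.0018,0.0014,-0.04],
  [0.0018,0.0014,-0.048],
  [0.0018,0.0014,-0.048],
], roll=[0,0,0,0,0])

```text
clock: 28.62
tool_pos: [0.4984, -0.2323, 0.1089]
eef_rot: [0.251, 0.968, -0.0, -0.002]
contact_force: [-0.8, 0.5, -0.3]
opening: 0.584
```

carry_out([
  [0,0,-0.01],
  [0,0,-0.02],
  [0,0,-0.03],
  [0,0,-0.033],
  [0,0,-0.033],
], roll=[0,0,0,0,0])

```text
clock: 29.03
tool_pos: [0.4981, -0.2321, 0.0752]
eef_rot: [0.251, 0.968, -0.0, -0.003]
contact_force: [-0.2, -0.4, -0.9]
opening: 0.582
```

carry_out([
  [0,0,0],
  [0,0,0],
  [0,0,0],
  [0,0,0.03],
  [0,0,0.07],
  [0,0,0.1],
  [0,0,0.12],
  [0,0,0.12],
], roll=[0,0,0,0,0,0,0,0], gripper=0.67)

```text
clock: 29.7
tool_pos: [0.5006, -0.233, 0.1998]
eef_rot: [0.251, 0.968, -0.001, 0.002]
contact_force: [0.7, 0.0, 0.3]
opening: 0.671
```

```bash
python3 -c "
from h import *
for i in range(3): snapshot('wrist')
p=look();save(p,'w10.png')
s=status.get_state();print(s['tool_pos'],s['eef_rot'])"
```

```text
29.85 TCP [ 0.4977 -0.2321  0.1949] rot [ 2.509e-01  9.680e-01 -5.000e-04 -2.800e-03]
(426.2, 259.1, 4.9, 26.4, [0.6043, -0.1753])
(321.1, 272.6, 48.6, 54.1, [0.5684, -0.2695])
(413.1, 195.8, 53.0, 58.8, [0.5408, -0.1605])
(320.8, 195.0, 55.1, 57.2, [0.5002, -0.232])
now TCP [ 0.4973 -0.2319  0.1943]
[ 0.49731649 -0.23194675  0.19428806] [ 2.50822984e-01  9.68026599e-01 -3.86568101e-04 -3.49064376e-03]
```

View pics/w10.png

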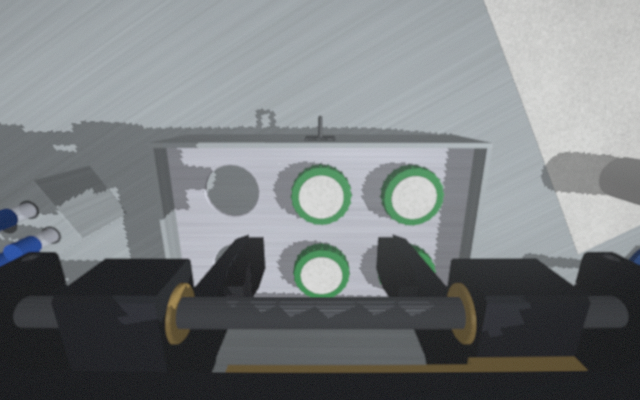

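carry_out([
  [0.01,0.035,0.02],
  [0.021,0.07,0.03],
  [0.032,0.108,0.03],
  [0.043,0.146,0.03],
  [0.054,0.184,0.03],
  [0.065,0.222,0.03],
  [0.076,0.26,0.03],
  [0.087,0.295,0.03],
], roll=[0,0,0,0,0,0,0,0], gripper=0.75)

```text
clock: 30.57
tool_pos: [0.5836, 0.0657, 0.2226]
eef_rot: [0.25, 0.968, -0.001, -0.005]
contact_force: [-0.3, -0.2, -0.6]
opening: 0.753
```

carry_out([
  [0.01,0.035,0],
  [0.021,0.07,0],
  [0.032,0.105,0],
  [0.043,0.14,-0.01],
  [0.052,0.172,-0.03],
  [0.054,0.18,-0.05],
  [0.054,0.18,-0.06],
  [0.054,0.18,-0.06],
], roll=[0,0,0,0,0,0,0,0])

```text
clock: 31.23
tool_pos: [0.6349, 0.2443, 0.158]
eef_rot: [0.25, 0.968, -0.004, -0.008]
contact_force: [-0.6, -1.1, -0.9]
opening: 0.748
```

```bash
python3 -c "
from h import *
p=look();save(p,'w11.png');print(status.get_state()['eef_rot'])"
```

```text
31.23 TCP [0.6349 0.2443 0.158 ] rot [ 0.2496  0.9683 -0.004  -0.0081]
(323.1, 210.9, 59.7, 62.6, [0.6389, 0.2447])
now TCP [0.6363 0.2432 0.1601]
[ 0.25062588  0.96805468 -0.00346556 -0.00669307]
```

View pics/w11.png

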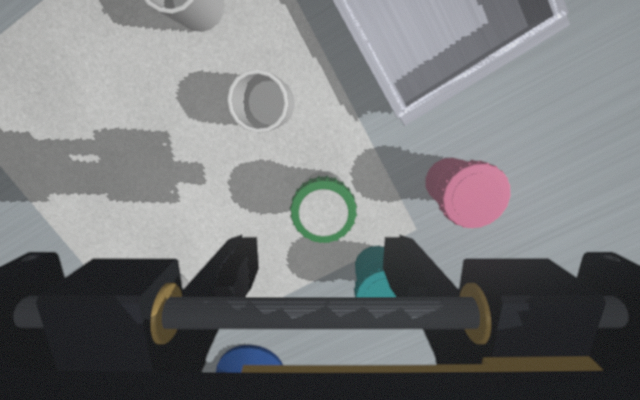

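carry_out([
  [0,0,0.04],
  [0,0,0.08],
], roll=[0,0])

```text
clock: 31.45
tool_pos: [0.6351, 0.2391, 0.2388]
eef_rot: [0.252, 0.968, -0.007, -0.009]
contact_force: [1.3, -0.0, 1.1]
opening: 0.756
```

```bash
python3 -c "
from h import *
for i in range(4):
  s=status.get_state();print(s['tool_pos'],s['eef_rot'])
  if abs(s['eef_rot'][3])<.003: break
  snapshot('wrist')"
```

```text
[0.63506819 0.23912094 0.23877958] [ 0.25217237  0.96761808 -0.00663616 -0.00896124]
[0.64041219 0.24179041 0.25017908] [ 2.52631078e-01  9.67561439e-01 -2.99225250e-04 -1.52037865e-03]
```

Now lock in this upright pose and descend.

carry_out([
  [0,0,0],
  [0,0,0],
  [0,0,0],
], roll=[0,0,0])

```text
clock: 31.75
tool_pos: [0.6406, 0.2398, 0.2505]
eef_rot: [0.254, 0.967, -0.001, -0.001]
contact_force: [0.6, 0.2, -0.4]
opening: 0.751
```

```bash
python3 -c "
from h import *
look();s=status.get_state();print(s['tool_pos'],s['eef_rot'])"
```

```text
31.75 TCP [0.6406 0.2398 0.2505] rot [ 2.537e-01  9.673e-01 -8.000e-04 -1.200e-03]
(322.8, 174.5, 43.8, 44.8, [0.6392, 0.2446])
now TCP [0.6399 0.2402 0.2495]
[0.63991974 0.24019103 0.24945787] [ 0.25328977  0.96738736 -0.00123495 -0.00211273]
```

carry_out([
  [-0.0014,0.0048,-0.035],
  [-0.0014,0.0048,-0.07],
  [-0.0014,0.0048,-0.105],
  [-0.0014,0.0048,-0.14],
  [-0.0014,0.0048,-0.17],
  [-0.0014,0.0048,-0.183],
  [-0.0014,0.0048,-0.188],
  [-0.0014,0.0048,-0.188],
], roll=[0,0,0,0,0,0,0,0])

```text
clock: 32.47
tool_pos: [0.6377, 0.2446, 0.0601]
eef_rot: [0.253, 0.967, -0.002, -0.003]
contact_force: [0.4, 0.3, 0.5]
opening: 0.75
```

carry_out([
  [0,0,0],
], roll=[0])

```text
clock: 32.55
tool_pos: [0.6388, 0.245, 0.0615]
eef_rot: [0.253, 0.967, -0.001, -0.002]
contact_force: [0.2, -1.0, 1.0]
opening: 0.749
```

carry_out([
  [0,0,0],
  [0,0,0],
  [0,0,0],
  [0,0,0],
  [0,0,0.03],
  [0,0,0.06],
  [0,0,0.1],
  [0,0,0.14],
], roll=[0,0,0,0,0,0,0,0], gripper=0.5)

```text
clock: 33.22
tool_pos: [0.638, 0.2447, 0.2026]
eef_rot: [0.253, 0.967, -0.002, -0.003]
contact_force: [0.6, 0.8, -0.2]
opening: 0.587
```

```bash
python3 -c "
from h import *
for i in range(5): snapshot('wrist')
disc()
s=status.get_state();print(s['tool_pos'],s['eef_rot'])"
```

```text
TCP [0.6382 0.2447 0.2012] disc [0.6377 0.2464 0.1984] tool off [0.0013 0.0012 0.0029] slopes [-0.005 -0.005] tool slopes x,y [ 0.002 -0.007] px [320.3 266.3] [66.  81.4] open 0.582 F [ 0.6 -0.2 -1.5] t 33.4667
[0.63776014 0.24449369 0.20017445] [ 0.253336    0.96737028 -0.00220302 -0.00327991]
```

carry_out([
  [-0.011,-0.034,0.01],
  [-0.023,-0.071,0.02],
  [-0.035,-0.108,0.02],
  [-0.047,-0.145,0.02],
  [-0.059,-0.182,0.02],
  [-0.071,-0.219,0.02],
  [-0.083,-0.256,0.02],
  [-0.095,-0.293,0.02],
], roll=[0,0,0,0,0,0,0,0])

```text
clock: 34.18
tool_pos: [0.5407, -0.0501, 0.2185]
eef_rot: [0.253, 0.967, -0.003, -0.005]
contact_force: [0.8, 0.0, -1.2]
opening: 0.585
```

carry_out([
  [-0.012,-0.037,0],
  [-0.024,-0.074,0],
  [-0.036,-0.111,0],
  [-0.048,-0.148,0],
  [-0.06,-0.185,0],
  [-0.072,-0.222,0],
  [-0.08,-0.245,-0.01],
  [-0.083,-0.2535,-0.02],
], roll=[0,0,0,0,0,0,0,0])

```text
clock: 34.85
tool_pos: [0.4543, -0.3086, 0.1968]
eef_rot: [0.257, 0.966, -0.004, -0.007]
contact_force: [-0.2, -0.6, -1.7]
opening: 0.587
```

```bash
python3 -c "
from h import *
for i in range(5): 
  snapshot('wrist')
  s=status.get_state();print(s['tool_pos'].round(4) if hasattr(s['tool_pos'],'round') else s['tool_pos'],s['eef_rot'])
"
```

```text
[ 0.4535 -0.3075  0.1948] [ 0.25645078  0.96651657 -0.00321051 -0.00827141]
[ 0.455  -0.3044  0.1957] [ 0.25488995  0.96693348 -0.0021517  -0.00813158]
[ 0.4568 -0.3023  0.1967] [ 0.25325296  0.96737313 -0.00151429 -0.00706162]
[ 0.458  -0.3012  0.1975] [ 0.25199987  0.96770678 -0.00136067 -0.0061488 ]
[ 0.4588 -0.3008  0.1981] [ 0.25135674  0.967878   -0.00148422 -0.00545571]
```

carry_out([
  [0.0014,-0.0012,-0.02],
  [0.0014,-0.0012,-0.04],
  [0.0014,-0.0012,-0.043],
  [0.0014,-0.0012,-0.043],
], roll=[0,0,0,0])

```text
clock: 35.43
tool_pos: [0.4605, -0.2998, 0.1545]
eef_rot: [0.25, 0.968, -0.001, -0.007]
contact_force: [-1.0, 0.6, -0.7]
opening: 0.588
```

```bash
python3 -c "
from h import *
for i in range(3): snapshot('wrist')
disc();p=snapshot('wrist');H=holes(p);print(H[H[:,1]<-.1].round(4));save(p,'w12.png')
for o in greens(p): print(o)
s=status.get_state();print(s['tool_pos'],s['eef_rot'])"
```

```text
TCP [ 0.4612 -0.3016  0.1562] disc [ 0.4605 -0.3     0.1534] tool off [0.0013 0.0011 0.0028] slopes [-0.008 -0.004] tool slopes x,y [ 0.005 -0.007] px [320.2 266.3] [66.1 80.7] open 0.586 F [ 1.  -0.9 -0.2] t 35.5833Traceback (most recent call last):
  File "<string>", line 4, in <module>
    disc();p=snapshot('wrist');H=holes(p);print(H[H[:,1]<-.1].round(4));save(p,'w12.png')
                                                  ~^^^^^
IndexError: too many indices for array: array is 1-dimensional, but 2 were indexed
```

carry_out([
  [-0.001,-0.0003,0],
  [-0.001,-0.0003,-0.02],
  [-0.001,-0.0003,-0.04],
  [-0.001,-0.0003,-0.046],
  [-0.001,-0.0003,-0.046],
], roll=[0,0,0,0,0])

```text
clock: 36.1
tool_pos: [0.4591, -0.302, 0.1093]
eef_rot: [0.251, 0.968, -0.001, -0.006]
contact_force: [1.0, -0.3, -0.6]
opening: 0.587
```

carry_out([
  [0,0,-0.01],
  [0,0,-0.02],
  [0,0,-0.03],
  [0,0,-0.033],
  [0,0,-0.033],
], roll=[0,0,0,0,0])

```text
clock: 36.52
tool_pos: [0.4588, -0.3018, 0.0754]
eef_rot: [0.251, 0.968, -0.001, -0.006]
contact_force: [0.4, 0.1, -1.1]
opening: 0.587
```

carry_out([
  [0,0,0],
  [0,0,0],
  [0,0,0],
  [0,0,0.03],
  [0,0,0.07],
  [0,0,0.11],
  [0,0,0.14],
  [0,0,0.14],
], roll=[0,0,0,0,0,0,0,0], gripper=0.67)

```text
clock: 37.18
tool_pos: [0.462, -0.3034, 0.2217]
eef_rot: [0.251, 0.968, -0.003, -0.001]
contact_force: [-0.1, 0.3, -0.9]
opening: 0.667
```

```bash
python3 -c "
from h import *
s=status.get_state();print(s['tool_pos'],s['eef_rot'])
p=look();save(p,'w13.png')
P=pts(p)
for o in greens(p): print(P[int(o[1]),int(o[0])])
s=status.get_state();print(s['tool_pos'],s['eef_rot'])"
```

```text
[ 0.46202102 -0.30341081  0.22167469] [ 2.51407210e-01  9.67877446e-01 -2.71974176e-03 -5.17091227e-04]
37.18 TCP [ 0.462  -0.3034  0.2217] rot [ 2.514e-01  9.679e-01 -2.700e-03 -5.000e-04]
(479.9, 255.9, 39.6, 47.7, [0.6108, -0.1949])
(410.1, 247.9, 22.3, 32.1, [0.5667, -0.255])
(490.8, 183.7, 46.8, 55.4, [0.5421, -0.1581])
(406.0, 182.9, 48.7, 53.3, [0.5014, -0.2299])
(320.8, 182.6, 50.8, 52.0, [0.461, -0.3018])
now TCP [ 0.4607 -0.3028  0.2189]
[ 0.60052653 -0.19827255  0.07196699]
[ 0.47403641 -0.26032847  0.21678543]
[ 0.53531085 -0.16279095  0.0715425 ]
[ 0.49658496 -0.23085064  0.07093955]
[ 0.45715328 -0.30053166  0.07333028]
[ 0.46065844 -0.30284228  0.21890209] [ 0.25135315  0.96788933 -0.00227627 -0.00258126]
```

View pics/w13.png

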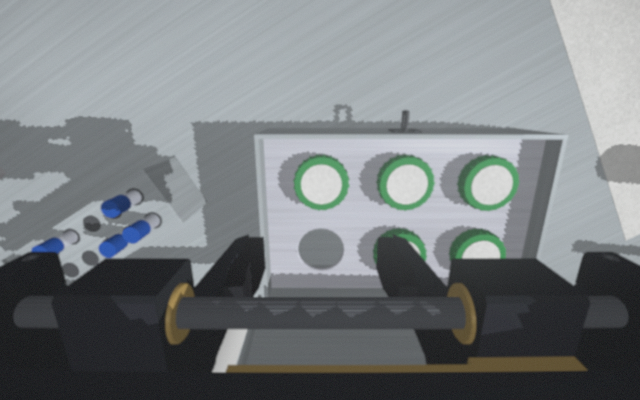

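carry_out([
  [0,0.035,0.01],
  [0,0.075,0.01],
  [0,0.115,0.01],
  [0,0.155,0.01],
  [0,0.195,0.01],
  [0,0.235,0.01],
  [0,0.275,0.01],
  [0,0.31,0.01],
], roll=[0,0,0,0,0,0,0,0], gripper=0.68)

```text
clock: 37.9
tool_pos: [0.4595, 0.0097, 0.228]
eef_rot: [0.251, 0.968, -0.002, -0.004]
contact_force: [1.1, 0.1, 0.2]
opening: 0.679
```

carry_out([
  [-0.002,0.035,0],
  [-0.004,0.075,0],
  [-0.006,0.115,0],
  [-0.008,0.15,-0.01],
  [-0.01,0.185,-0.02],
  [-0.011,0.21,-0.03],
  [-0.011,0.22,-0.03],
  [-0.011,0.22,-0.03],
], roll=[0,0,0,0,0,0,0,0])

```text
clock: 38.57
tool_pos: [0.4474, 0.2321, 0.1969]
eef_rot: [0.248, 0.969, -0.002, -0.005]
contact_force: [-0.0, -0.1, -0.1]
opening: 0.682
```

```bash
cat >> h.py <<'E'
def opens(p,z=.056):
    P=pts(p);out=[]
    m=(np.abs(P[...,2]-z)<.005)
    n,lab,st,_=cv2.connectedComponentsWithStats(m.astype(np.uint8),connectivity=8)
    for i in range(1,n):
        if st[i,4]<60: continue
        c,_=cv2.findContours((lab==i).astype(np.uint8),cv2.RETR_EXTERNAL,cv2.CHAIN_APPROX_NONE)
        q=np.array([onplane(p,u,v,z)[:2] for u,v in c[0][:,0,:].astype(float)])
        if len(q)<8: continue
        (x,y),(a,b),_=cv2.fitEllipse((q*1000).astype(np.float32))
        if 35<a<60 and 35<b<60: out.append((round(x/1e3,4),round(y/1e3,4),round(a,1),round(b,1),st[i,:4].tolist()))
    return out
E
python3 -c "
from h import *
p=look();save(p,'w14.png')
for o in opens(p): print('open',o)
s=status.get_state();print(s['tool_pos'],s['eef_rot'])
P=pts(p)
for d in cut_out(p,'pan')[:1]:
    Q=P[d['region']];W=Q[(Q[:,2]>.029)&(Q[:,2]<.04)];print('pan',d['confidence'],cv2.minAreaRect((W[:,:2]*1000).astype(np.float32)),len(W))
"
```

```text
38.57 TCP [0.4474 0.2321 0.1969] rot [ 0.2484  0.9686 -0.0025 -0.0046]
now TCP [0.448  0.2294 0.1973]
open (0.4476, 0.232, 42.4, 43.3, [297, 168, 48, 47])
open (0.5424, 0.2406, 35.8, 41.6, [355, 248, 29, 42])
[0.44798333 0.22944169 0.19730211] [ 0.24996582  0.96824043 -0.00326295 -0.00411129]
pan 0.59 ((483.76416015625, 393.4054260253906), (257.7064208984375, 142.91159057617188), 3.1913633346557617) 8813
```

View pics/w14.png

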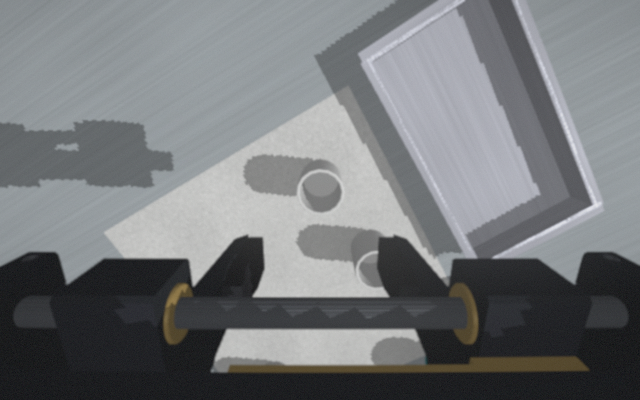

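carry_out([
  [-0.001,0.003,-0.03],
  [-0.001,0.003,-0.06],
  [-0.001,0.003,-0.09],
  [-0.001,0.003,-0.12],
  [-0.001,0.003,-0.138],
  [-0.001,0.003,-0.144],
  [-0.001,0.003,-0.144],
  [-0.001,0.003,-0.144],
], roll=[0,0,0,0,0,0,0,0])

```text
clock: 39.33
tool_pos: [0.4482, 0.2295, 0.0545]
eef_rot: [0.252, 0.968, -0.004, -0.003]
contact_force: [-0.6, 0.4, 0.2]
opening: 0.681
```

carry_out([
  [0,0,0],
  [0,0,0],
  [0,0,0],
  [0,0,0],
  [0,0,0],
  [0,0,0.03],
  [0,0,0.06],
  [0,0,0.09],
], roll=[0,0,0,0,0,0,0,0], gripper=0.4)

```text
clock: 40.0
tool_pos: [0.4476, 0.2293, 0.1456]
eef_rot: [0.252, 0.968, -0.004, -0.004]
contact_force: [0.5, 0.7, -1.5]
opening: 0.501
```

carry_out([
  [-0.008,0.035,0.01],
  [-0.016,0.075,0.01],
  [-0.025,0.115,0],
  [-0.034,0.15,0],
  [-0.034,0.16,0],
  [-0.034,0.16,-0.03],
  [-0.034,0.16,-0.05],
  [-0.034,0.16,-0.05],
], roll=[0,0,0,0,0,0,0,0])

```text
clock: 40.67
tool_pos: [0.4118, 0.3875, 0.0927]
eef_rot: [0.252, 0.968, -0.007, -0.005]
contact_force: [0.9, -0.8, -0.1]
opening: 0.499
```

```bash
python3 -c "
from h import *
s=status.get_state();print(s['tool_pos'],s['eef_rot'],s['contact_force'])
p=look();save(p,'w15.png')
p=snapshot('side')
big=cv2.resize(p['img'][200:380,220:420],(600,540),interpolation=cv2.INTER_CUBIC)
cv2.imwrite('pics/s3.png',big[...,::-1])
s=status.get_state();print(s['tool_pos'])
"
```

```text
[0.41175924 0.38754538 0.09270275] [ 0.25161607  0.96778726 -0.00711154 -0.00515824] [ 0.86140592 -0.81402011 -0.10344251]
40.67 TCP [0.4118 0.3875 0.0927] rot [ 0.2516  0.9678 -0.0071 -0.0052]
now TCP [0.4126 0.388  0.0944]
[0.41353027 0.38863501 0.09560228]
```

View pics/w15.png

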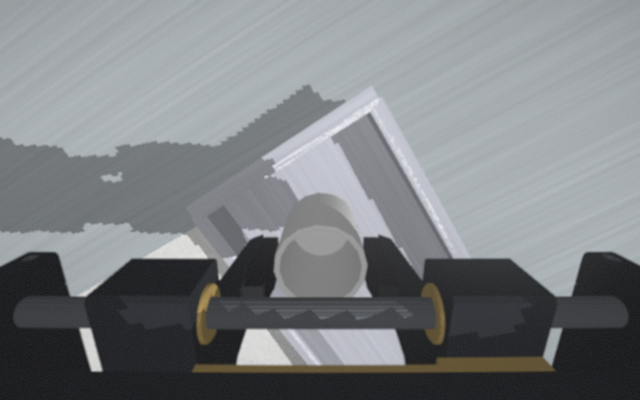

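View pics/s3.png

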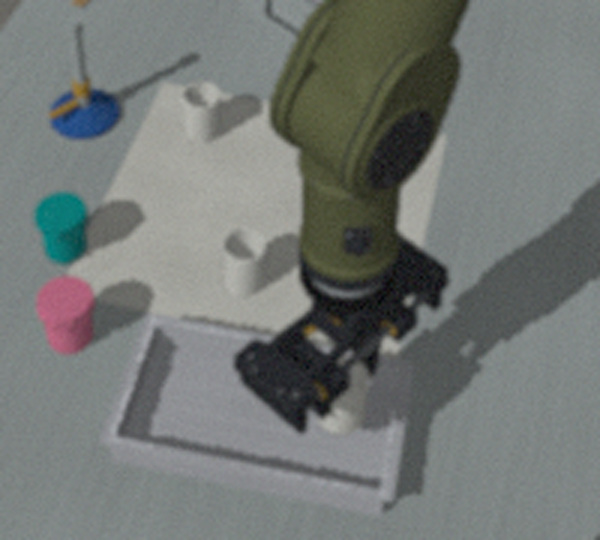

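carry_out([
  [0,0,-0.015],
  [0,0,-0.028],
  [0,0,-0.034],
  [0,0,-0.036],
  [0,0,-0.036],
], roll=[0,0,0,0,0])

```text
clock: 41.18
tool_pos: [0.4136, 0.3884, 0.06]
eef_rot: [0.252, 0.968, -0.005, -0.004]
contact_force: [0.7, 0.3, -0.1]
opening: 0.503
```

carry_out([
  [0,0,0],
  [0,0,0],
  [0,0,0],
], roll=[0,0,0], gripper=0.62)

```text
clock: 41.43
tool_pos: [0.4138, 0.3886, 0.0604]
eef_rot: [0.252, 0.968, -0.005, -0.004]
contact_force: [1.0, 0.4, -1.2]
opening: 0.62
```

carry_out([
  [0,0,0.02],
  [0,0,0.05],
  [0,0,0.09],
  [0,0,0.12],
  [0,0,0.12],
], roll=[0,0,0,0,0])

```text
clock: 41.85
tool_pos: [0.4164, 0.3912, 0.1864]
eef_rot: [0.253, 0.968, 0.0, -0.001]
contact_force: [0.3, 1.1, 1.0]
opening: 0.615
```

```bash
python3 -c "
from h import *
s=status.get_state();print(s['tool_pos'],s['eef_rot'],s['contact_force'])
p=look();save(p,'w16.png')
for o in opens(p,.06): print('open',o)
s=status.get_state();print(s['tool_pos'],s['eef_rot'])
"
```

```text
[0.41637938 0.39123866 0.1863529 ] [ 2.52651509e-01  9.67556669e-01  2.81364697e-04 -1.10804084e-03] [0.32433749 1.07113731 0.9501814 ]
41.85 TCP [0.4164 0.3912 0.1864] rot [ 2.527e-01  9.676e-01  3.000e-04 -1.100e-03]
now TCP [0.4154 0.3902 0.1838]
open (0.4119, 0.3908, 42.5, 43.2, [291, 166, 51, 50])
open (0.5414, 0.2452, 40.4, 40.8, [235, 345, 42, 19])
[0.41540495 0.39017707 0.18375991] [ 0.25256586  0.96757653 -0.00143943 -0.00201967]
```

View pics/w16.png

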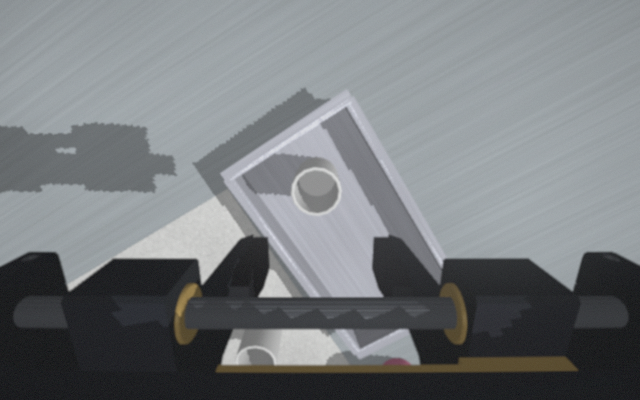

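carry_out([
  [0.02,-0.023,0],
  [0.046,-0.052,0],
  [0.072,-0.082,0],
  [0.098,-0.112,0],
  [0.12,-0.137,0],
  [0.129,-0.147,0],
  [0.129,-0.147,0],
  [0.129,-0.147,0],
], roll=[0,0,0,0,0,0,0,0], gripper=0.68)

```text
clock: 42.57
tool_pos: [0.5435, 0.2434, 0.1827]
eef_rot: [0.253, 0.967, -0.002, -0.003]
contact_force: [0.6, 0.4, -0.5]
opening: 0.683
```

```bash
python3 -c "
from h import *
snapshot('wrist');p=look();save(p,'w17.png')
for o in opens(p,.056): print('open',o)
s=status.get_state();print(s['tool_pos'],s['eef_rot'])
"
```

```text
42.62 TCP [0.5427 0.245  0.183 ] rot [ 0.2516  0.9678 -0.0012 -0.0034]
now TCP [0.5424 0.2457 0.1832]
open (0.544, 0.2429, 42.5, 43.3, [293, 173, 51, 49])
[0.54236884 0.24569813 0.18319326] [ 0.25079657  0.96803361 -0.00107462 -0.00329436]
```

carry_out([
  [0.001,-0.0025,-0.03],
  [0.001,-0.0025,-0.06],
  [0.001,-0.0025,-0.09],
  [0.001,-0.0025,-0.115],
  [0.001,-0.0025,-0.127],
  [0.001,-0.0025,-0.13],
  [0.001,-0.0025,-0.13],
], roll=[0,0,0,0,0,0,0])

```text
clock: 43.25
tool_pos: [0.5424, 0.2446, 0.0529]
eef_rot: [0.25, 0.968, -0.001, -0.004]
contact_force: [-0.2, -0.3, 1.0]
opening: 0.678
```

carry_out([
  [0,0,0],
  [0,0,0],
  [0,0,0],
  [0,0,0],
  [0,0,0],
  [0,0,0.03],
  [0,0,0.07],
  [0,0,0.09],
], roll=[0,0,0,0,0,0,0,0], gripper=0.4)

```text
clock: 43.92
tool_pos: [0.5437, 0.245, 0.1464]
eef_rot: [0.25, 0.968, 0.0, -0.002]
contact_force: [0.9, -0.1, 0.8]
opening: 0.495
```

carry_out([
  [0.002,0.03,0],
  [0.004,0.07,0],
  [0.006,0.11,0],
  [0.009,0.145,0],
  [0.009,0.152,0],
  [0.009,0.152,-0.02],
  [0.009,0.152,-0.05],
  [0.009,0.152,-0.05],
], roll=[0,0,0,0,0,0,0,0])

```text
clock: 44.58
tool_pos: [0.5498, 0.3943, 0.0915]
eef_rot: [0.25, 0.968, -0.004, -0.005]
contact_force: [-0.6, -1.5, -1.4]
opening: 0.497
```

carry_out([
  [0,0,0],
  [0,0,0],
], roll=[0,0])

```text
clock: 44.75
tool_pos: [0.5496, 0.3932, 0.0916]
eef_rot: [0.25, 0.968, -0.005, -0.005]
contact_force: [-0.6, 0.0, 0.3]
opening: 0.493
```

```bash
python3 -c "
from h import *
p=look();save(p,'w18.png')
s=status.get_state();print(s['tool_pos'],s['eef_rot'],s['contact_force'])
"
```

```text
44.75 TCP [0.5496 0.3932 0.0916] rot [ 0.2501  0.9682 -0.0046 -0.0054]
now TCP [0.5502 0.3939 0.0924]
[0.55021316 0.39385883 0.09241243] [ 0.25012328  0.96819505 -0.00370166 -0.00479381] [ 0.08078892 -0.23523653 -1.21298722]
```

View pics/w18.png

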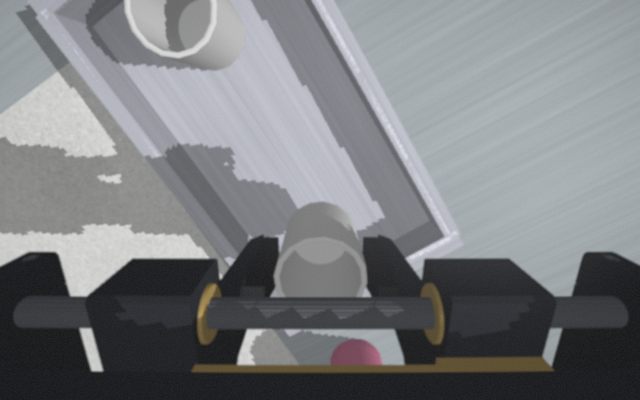

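carry_out([
  [0,0,-0.015],
  [0,0,-0.028],
  [0,0,-0.033],
  [0,0,-0.034],
  [0,0,-0.034],
], roll=[0,0,0,0,0])

```text
clock: 45.22
tool_pos: [0.5497, 0.3933, 0.0576]
eef_rot: [0.25, 0.968, -0.005, -0.005]
contact_force: [-0.4, -0.8, 0.5]
opening: 0.498
```

carry_out([
  [0,0,0],
  [0,0,0],
  [0,0,0],
], roll=[0,0,0], gripper=0.62)

```text
clock: 45.47
tool_pos: [0.5497, 0.3933, 0.0574]
eef_rot: [0.25, 0.968, -0.004, -0.005]
contact_force: [0.0, 0.6, -0.9]
opening: 0.622
```

carry_out([
  [0,0,0.02],
  [0,0,0.05],
  [0,0,0.09],
  [0,0,0.12],
  [0,0,0.12],
], roll=[0,0,0,0,0])

```text
clock: 45.88
tool_pos: [0.5531, 0.3961, 0.1847]
eef_rot: [0.25, 0.968, 0.001, -0.001]
contact_force: [0.3, 1.4, 1.5]
opening: 0.619
```

```bash
python3 -c "
from h import *
p=look();save(p,'w19.png')
for o in opens(p,.06): print('open',o)
s=status.get_state();print(s['tool_pos'],s['eef_rot'],s['contact_force'])
"
```

```text
45.88 TCP [0.5531 0.3961 0.1847] rot [ 2.504e-01  9.681e-01  8.000e-04 -1.500e-03]
now TCP [0.5518 0.395  0.1816]
open (0.4133, 0.3908, 42.8, 43.7, [193, 9, 58, 65])
open (0.5526, 0.3933, 42.4, 43.4, [291, 172, 50, 50])
[0.55175923 0.39503503 0.1815593 ] [ 0.25026998  0.96817127 -0.00110563 -0.00284727] [-0.01959453 -0.00434409  0.0454667 ]
```

View pics/w19.png

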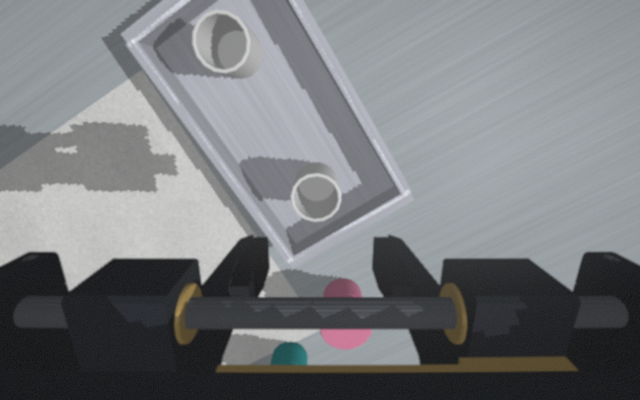

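carry_out([
  [0.008,-0.03,0],
  [0.018,-0.065,0],
  [0.028,-0.1,0],
  [0.038,-0.135,0],
  [0.048,-0.17,0],
  [0.058,-0.205,0],
  [0.068,-0.24,0],
  [0.078,-0.275,0],
], roll=[0,0,0,0,0,0,0,0], gripper=0.68)

```text
clock: 46.6
tool_pos: [0.6292, 0.1181, 0.1801]
eef_rot: [0.25, 0.968, -0.002, -0.004]
contact_force: [1.1, -0.3, 0.1]
opening: 0.678
```

carry_out([
  [0.008,-0.03,0],
  [0.015,-0.055,0],
  [0.018,-0.065,0],
  [0.018,-0.065,0],
  [0.018,-0.065,0],
], roll=[0,0,0,0,0])

```text
clock: 47.02
tool_pos: [0.6466, 0.0546, 0.1794]
eef_rot: [0.25, 0.968, -0.001, -0.005]
contact_force: [-0.2, 0.9, -0.7]
opening: 0.682
```

```bash
python3 -c "
from h import *
snapshot('wrist');p=look();save(p,'w20.png')
for o in opens(p,.056): print('open',o)
s=status.get_state();print(s['tool_pos'],s['eef_rot'])
"
```

```text
47.07 TCP [0.6464 0.0561 0.1796] rot [ 2.489e-01  9.685e-01 -6.000e-04 -4.800e-03]
(69.9, 272.6, 17.7, 23.3, [0.5986, -0.1789])
(33.3, 209.7, 58.2, 71.3, [0.5366, -0.1652])
now TCP [0.6464 0.0567 0.1798]
open (0.7321, 0.254, 52.4, 58.0, [539, 142, 71, 63])
open (0.6519, 0.0513, 42.5, 43.5, [293, 180, 50, 49])
[0.64643456 0.05670742 0.17984572] [ 2.48275052e-01  9.68678019e-01 -5.86595523e-04 -4.69579507e-03]
```

View pics/w20.png

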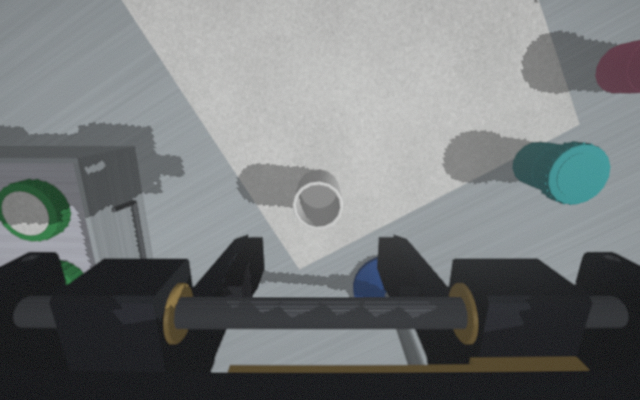

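carry_out([
  [0.0046,-0.005,-0.02],
  [0.0046,-0.005,-0.05],
  [0.0046,-0.005,-0.08],
  [0.0046,-0.005,-0.11],
  [0.0046,-0.005,-0.123],
  [0.0046,-0.005,-0.126],
  [0.0046,-0.005,-0.126],
], roll=[0,0,0,0,0,0,0])

```text
clock: 47.7
tool_pos: [0.6506, 0.0534, 0.0535]
eef_rot: [0.247, 0.969, -0.0, -0.005]
contact_force: [-0.5, -0.3, 0.7]
opening: 0.679
```

carry_out([
  [0,0,0],
  [0,0,0],
  [0,0,0],
  [0,0,0],
  [0,0,0],
  [0,0,0.03],
  [0,0,0.07],
  [0,0,0.09],
], roll=[0,0,0,0,0,0,0,0], gripper=0.4)

```text
clock: 48.37
tool_pos: [0.6522, 0.0535, 0.1474]
eef_rot: [0.248, 0.969, 0.001, -0.003]
contact_force: [0.2, 0.2, 0.0]
opening: 0.497
```

carry_out([
  [-0.014,0.028,0.01],
  [-0.031,0.062,0.02],
  [-0.048,0.096,0.02],
  [-0.065,0.13,0.02],
  [-0.082,0.164,0.02],
  [-0.099,0.198,0.02],
  [-0.116,0.232,0.02],
  [-0.133,0.266,0.02],
], roll=[0,0,0,0,0,0,0,0])

```text
clock: 49.03
tool_pos: [0.5183, 0.3208, 0.1679]
eef_rot: [0.248, 0.969, 0.001, -0.003]
contact_force: [1.0, -0.1, -0.6]
opening: 0.498
```

carry_out([
  [-0.012,0.025,0],
  [-0.026,0.05,0],
  [-0.037,0.07,0],
  [-0.037,0.072,-0.01],
  [-0.037,0.072,-0.03],
  [-0.037,0.072,-0.05],
  [-0.037,0.072,-0.06],
  [-0.037,0.072,-0.06],
], roll=[0,0,0,0,0,0,0,0])

```text
clock: 49.7
tool_pos: [0.4805, 0.3908, 0.1055]
eef_rot: [0.248, 0.969, -0.002, -0.004]
contact_force: [-0.0, 0.5, -0.5]
opening: 0.493
```

```bash
python3 -c "
from h import *
snapshot('wrist');p=look();save(p,'w21.png')
for o in opens(p,.06): print('open',o)
s=status.get_state();print(s['tool_pos'],s['eef_rot'])
"
```

```text
49.75 TCP [0.4812 0.3916 0.107 ] rot [ 2.481e-01  9.687e-01 -5.000e-04 -3.500e-03]
now TCP [0.4817 0.3923 0.108 ]
open (0.4123, 0.3908, 42.7, 43.1, [219, 92, 79, 80])
[0.48173195 0.39230623 0.10799982] [ 2.48095248e-01  9.68731008e-01  5.23516239e-04 -2.95091968e-03]
```

View pics/w21.png

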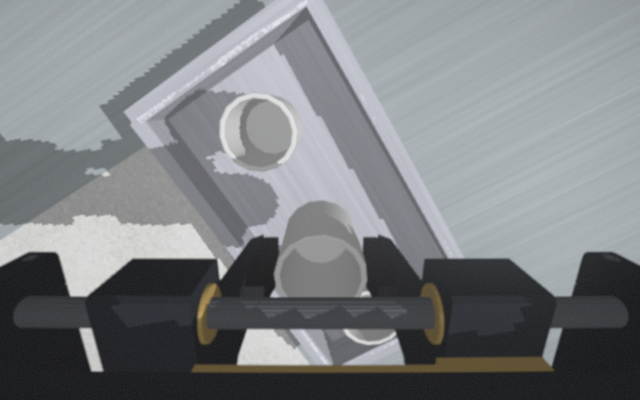

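carry_out([
  [0,0,-0.02],
  [0,0,-0.037],
  [0,0,-0.046],
  [0,0,-0.048],
  [0,0,-0.048],
], roll=[0,0,0,0,0])

```text
clock: 50.22
tool_pos: [0.482, 0.3923, 0.0603]
eef_rot: [0.248, 0.969, 0.001, -0.003]
contact_force: [-0.3, -0.5, -0.2]
opening: 0.498
```

carry_out([
  [0,0,0],
  [0,0,0],
  [0,0,0],
], roll=[0,0,0], gripper=0.62)

```text
clock: 50.47
tool_pos: [0.4826, 0.3928, 0.0613]
eef_rot: [0.248, 0.969, 0.001, -0.002]
contact_force: [-0.3, 0.4, 0.4]
opening: 0.621
```

carry_out([
  [0,0,0.02],
  [0,0,0.05],
  [0,0,0.09],
  [0,0,0.13],
  [0,0,0.16],
  [0,0,0.16],
], roll=[0,0,0,0,0,0])

```text
clock: 50.97
tool_pos: [0.4856, 0.3956, 0.229]
eef_rot: [0.248, 0.969, 0.007, 0.001]
contact_force: [1.3, 1.0, -0.0]
opening: 0.616
```

```bash
python3 -c "
from h import *
p=look();save(p,'w22.png')
for o in opens(p,.06): print('open',o)
s=status.get_state();print(s['tool_pos'],s['eef_rot'])
"
```

```text
50.97 TCP [0.4856 0.3956 0.229 ] rot [0.2485 0.9686 0.0072 0.0013]
now TCP [0.4844 0.3944 0.2258]
open (0.4124, 0.3908, 42.5, 42.8, [251, 95, 47, 48])
open (0.4847, 0.3926, 42.5, 43.0, [292, 162, 44, 43])
open (0.5521, 0.3933, 42.4, 44.4, [325, 218, 42, 39])
open (0.6861, 0.3524, 47.1, 54.0, [345, 329, 45, 32])
[0.48441298 0.39444791 0.22581188] [2.48416450e-01 9.68639885e-01 5.10241880e-03 8.09444649e-05]
```

View pics/w22.png

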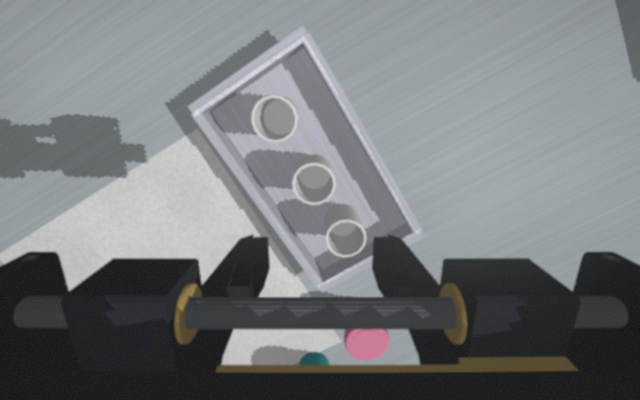

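```bash
python3 -c "
from h import *
p=snapshot('side')
big=cv2.resize(p['img'][110:310,210:430],(792,720),interpolation=cv2.INTER_CUBIC)[:600]
cv2.imwrite('pics/s4.png',big[...,::-1])
for q in ['lid_hinge','lid_edge','hasp_hinge','hasp_lip','staple']:
    P=pts(p)
    for d in tip_of(p,q)[:1]: 
        u,v=map(int,d['pixel']);print('side',q,round(d['confidence'],2),d['pixel'],P[v-1:v+2,u-1:u+2].reshape(-1,3).round(3)[[0,4,8]].tolist())
Q=P[cut_out(p,'lid')[0]['region']];print('lid',len(Q))
# box frame
th=-.5088;c,s=np.cos(th),np.sin(th)
o=np.array([.5322,-.2493])  # plate origin guess
def bx(X): d=X[:,:2]-o; return np.c_[d@np.array([c,s]),d@np.array([-s,c]),X[:,2]]
B=bx(Q);B=B[(np.abs(B[:,1])<.13)&(B[:,2]>.1)]
# plane x = a + b z
co=np.polyfit(B[:,2],B[:,0],1);print('lid slope dx/dz',co, 'angle',np.pi/2+np.arctan(co[0]), 'zmax',B[:,2].max())
"

```

```text
side lid_edge 0.58 [322.6, 128.9] [[0.627, -0.287, 0.271], [0.468, 0.344, 0.624], [0.465, 0.348, 0.625]]
side hasp_hinge 0.45 [324.6, 129.5] [[0.465, 0.345, 0.625], [0.463, 0.349, 0.625], [0.459, 0.356, 0.627]]
side hasp_lip 0.51 [316.4, 120.4] [[0.655, -0.306, 0.289], [0.649, -0.299, 0.29], [0.645, -0.296, 0.288]]
side staple 0.74 [363.2, 197.5] [[0.445, -0.222, 0.045], [0.442, -0.23, 0.035], [0.438, -0.235, 0.028]]
lid 56
lid slope dx/dz [ 0.8987823 -0.1361676] angle 2.3029382580023086 zmax 0.2953141089632667
```

View pics/s4.png

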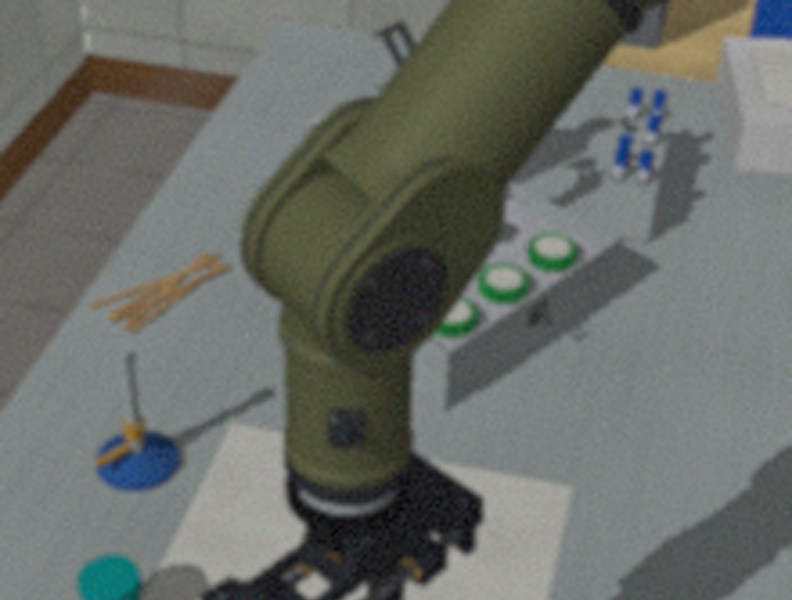

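carry_out([
  [0.01,-0.02,0.03],
  [0.02,-0.045,0.06],
  [0.033,-0.075,0.08],
  [0.046,-0.11,0.1],
  [0.06,-0.145,0.12],
  [0.075,-0.18,0.135],
  [0.09,-0.215,0.135],
  [0.105,-0.25,0.135],
], roll=[0,0,0,0,0,0,0,0], gripper=0, grip_force=20)

```text
clock: 52.03
tool_pos: [0.5879, 0.1405, 0.3556]
eef_rot: [0.248, 0.969, 0.001, -0.002]
contact_force: [-0.2, 0.0, -0.6]
opening: 0.039
```

carry_out([
  [0.015,-0.035,0],
  [0.03,-0.07,0],
  [0.045,-0.105,0],
  [0.06,-0.14,0],
  [0.075,-0.175,0],
  [0.09,-0.21,0],
  [0.105,-0.24,0],
  [0.12,-0.27,0],
], roll=[0,0,0,0,0,0,0,0])

```text
clock: 52.7
tool_pos: [0.708, -0.1318, 0.3545]
eef_rot: [0.249, 0.969, 0.0, -0.003]
contact_force: [0.8, 0.1, -0.2]
opening: 0.002
```

```bash
python3 -c "
from h import *
for i in range(3): snapshot('wrist')
s=status.get_state();print(s['clock'],s['tool_pos'],s['eef_rot'],s['q'],s['opening'])
p=snapshot('wrist');save(p,'w23.png')
P=pts(p)
o=np.array([.5327,-.2502]);c,s=.8733,-.4872
d=P[...,:2]-o;B=np.stack([d[...,0]*c+d[...,1]*s,-d[...,0]*s+d[...,1]*c,P[...,2]],-1)
print('TCP box')
for q in ['lid_edge','hasp_hinge','hasp_lip','lid_hinge']:
    for t in tip_of(p,q)[:1]:
        u,v=map(int,t['pixel']);print(q,round(t['confidence'],2),t['pixel'],B[v,u].round(3))
m=(B[...,2]>.12)&(np.abs(B[...,1])<.15)&(B[...,0]>.05)&(B[...,0]<.18)&(B[...,2]<.27)
m[240:]=False
L=B[m];print(len(L));
for y0,y1 in((-.14,-.03),(.03,.14)):
    K=L[(L[:,1]>y0)&(L[:,1]<y1)]
    if len(K)>50: print(np.polyfit(K[:,2],K[:,0],1),K[:,2].max(),K[:,0].max())
"
```

```text
52.85 [ 0.70783052 -0.13348724  0.35339993] [ 2.50903643e-01  9.68005860e-01 -5.15290629e-04 -3.42792541e-03] [ 0.18613347  0.76423789 -0.15101766  1.07895806  0.10768489  1.31251959
  1.11195175] 0.003720284516482962
TCP box
lid_edge 0.7 [62.3, 278.6] [0.071 0.111 0.401]
hasp_hinge 0.71 [75.8, 210.8] [0.097 0.004 0.264]
hasp_lip 0.6 [62.6, 279.4] [0.071 0.112 0.401]
lid_hinge 0.92 [178.5, 158.4] [0.087 0.002 0.084]
13704
[0.01118063 0.08969226] 0.2589144931261324 0.1010777513394387
[-0.00188101  0.09220478] 0.2592255613529161 0.100708573208194
```

View pics/w23.png

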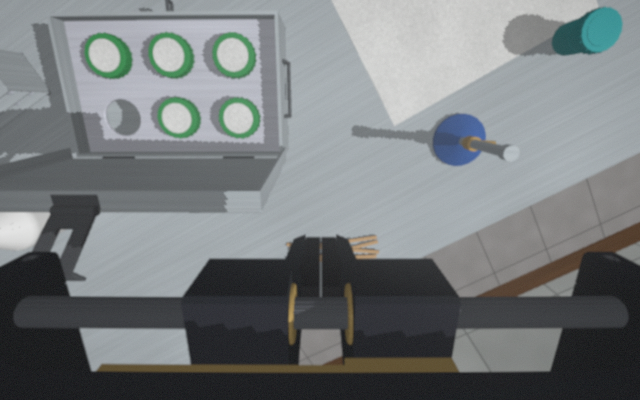

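```bash
python3 -c "
from h import *
p=snapshot('wrist')
P=pts(p)
o=np.array([.5327,-.2502]);c,s=.8733,-.4872
d=P[...,:2]-o;B=np.stack([d[...,0]*c+d[...,1]*s,-d[...,0]*s+d[...,1]*c,P[...,2]],-1)
for u,v in ((75,205),(58,230),(52,262),(65,275),(75,275)): print(u,v,B[v,u].round(3))
m=(B[...,2]>.24)&(B[...,2]<.32)&(abs(B[...,1])<.04)&(B[...,0]>.06)&(B[...,0]<.2);K=B[m];print(K.min(0),K.max(0),len(K))
"
```

```text
75 205 [0.094 0.003 0.258]
58 230 [ 0.196 -0.19   0.069]
52 262 [0.062 0.115 0.404]
65 275 [0.133 0.017 0.296]
75 275 [ 0.313 -0.244  0.   ]
[ 0.08272051 -0.03999793  0.25271833] [0.14308223 0.0399816  0.29610921] 4196
```

carry_out([
  [0.003,-0.028,0],
  [0.006,-0.056,0],
  [0.009,-0.084,0],
  [0.009,-0.084,0],
  [0.009,-0.084,-0.02],
  [0.009,-0.084,-0.03],
  [0.009,-0.084,-0.03],
], roll=[0,0,0,0,0,0,0])

```text
clock: 53.73
tool_pos: [0.7153, -0.2102, 0.3228]
eef_rot: [0.246, 0.969, 0.001, -0.006]
contact_force: [0.6, 1.0, 0.3]
opening: 0.006
```

carry_out([
  [0,0,-0.03],
  [0,0,-0.06],
  [0,0,-0.071],
  [-0.007,0.004,-0.071],
  [-0.014,0.008,-0.071],
  [-0.021,0.012,-0.071],
  [-0.021,0.012,-0.071],
], roll=[0,0,0,0,0,0,0])

```text
clock: 54.32
tool_pos: [0.694, -0.1967, 0.2531]
eef_rot: [0.245, 0.969, 0.001, -0.006]
contact_force: [-0.4, 0.2, 0.1]
opening: 0.007
```

```bash
cat >> h.py <<'E'
O=np.array([.5327,-.2502]);XA=np.array([.8733,-.4872]);YA=np.array([.4872,.8733])
def bst():
    s=status.get_state();t=np.array(s['tool_pos']);d=t[:2]-O
    f=np.array(s['contact_force'])
    print('t',round(s['clock'],2),'box TCP',round(d@XA,4),round(d@YA,4),round(t[2],4),'F box',round(f[:2]@XA,1),round(f[:2]@YA,1),round(f[2],1),'rot',np.round(s['eef_rot'],3))
E
python3 -c "
from h import *
bst()
p=snapshot('wrist');save(p,'w24.png')"
```

```text
t 54.32 box TCP 0.1148 0.1253 0.2531 F box -0.4 -0.0 0.1 rot [ 0.245  0.969  0.001 -0.006]
```

View pics/w24.png

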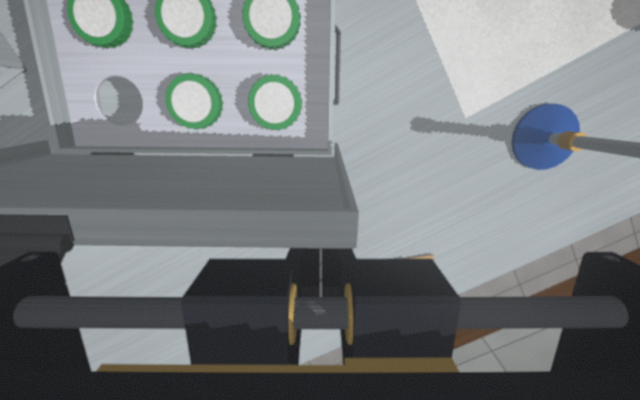

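carry_out([
  [-0.0105,0.0058,0],
  [-0.021,0.0117,-0.001],
  [-0.0314,0.0175,-0.002],
  [-0.0419,0.0234,-0.004],
], roll=[0,0,0,0])

```text
clock: 54.7
tool_pos: [0.6547, -0.1753, 0.251]
eef_rot: [0.246, 0.969, 0.001, -0.002]
contact_force: [1.9, -2.1, 1.8]
opening: 0.006
```

```bash
python3 -c "
from h import *
bst()
p=snapshot('wrist');save(p,'w25.png');bst()"
```

```text
t 54.7 box TCP 0.0701 0.1248 0.251 F box 2.7 -0.9 1.8 rot [ 0.246  0.969  0.001 -0.002]
t 54.75 box TCP 0.067 0.1251 0.2504 F box -0.8 -1.4 0.5 rot [ 0.246  0.969  0.001 -0.004]
```

View pics/w25.png

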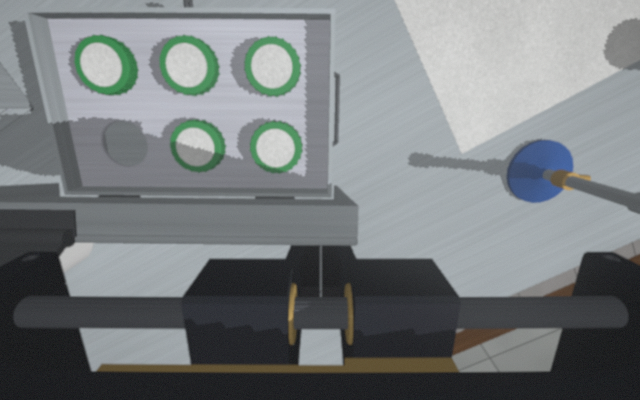

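carry_out([
  [-0.0105,0.0058,-0.004],
  [-0.021,0.0117,-0.008],
  [-0.0306,0.0171,-0.013],
  [-0.041,0.0229,-0.019],
  [-0.0498,0.0278,-0.025],
  [-0.0585,0.0326,-0.033],
  [-0.0655,0.0365,-0.039],
  [-0.0725,0.0404,-0.047],
], roll=[0,0,0,0,0,0,0,0])

```text
clock: 55.42
tool_pos: [0.5812, -0.1335, 0.2042]
eef_rot: [0.245, 0.969, 0.001, -0.003]
contact_force: [-0.2, -1.3, 1.0]
opening: 0.005
```

```bash
python3 -c "
from h import *
bst()
p=snapshot('wrist');save(p,'w26.png');bst()
p=snapshot('side');big=cv2.resize(p['img'][100:250,240:420],(720,600),interpolation=cv2.INTER_CUBIC);cv2.imwrite('pics/s5.png',big[...,::-1]);bst()"
```

```text
t 55.42 box TCP -0.0145 0.1255 0.2042 F box 0.5 -1.3 1.0 rot [ 0.245  0.969  0.001 -0.003]
t 55.47 box TCP -0.0174 0.1253 0.2024 F box -2.1 -1.3 -1.2 rot [ 0.245  0.969  0.001 -0.006]
t 55.52 box TCP -0.0168 0.1254 0.2029 F box 0.4 0.2 -0.5 rot [ 0.245  0.97   0.001 -0.006]
```

View pics/w26.png

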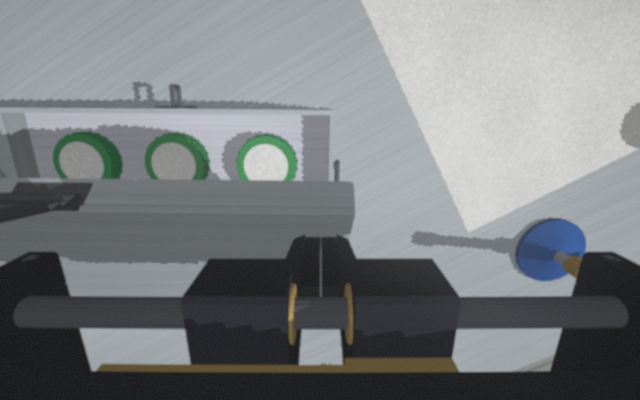

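View pics/s5.png

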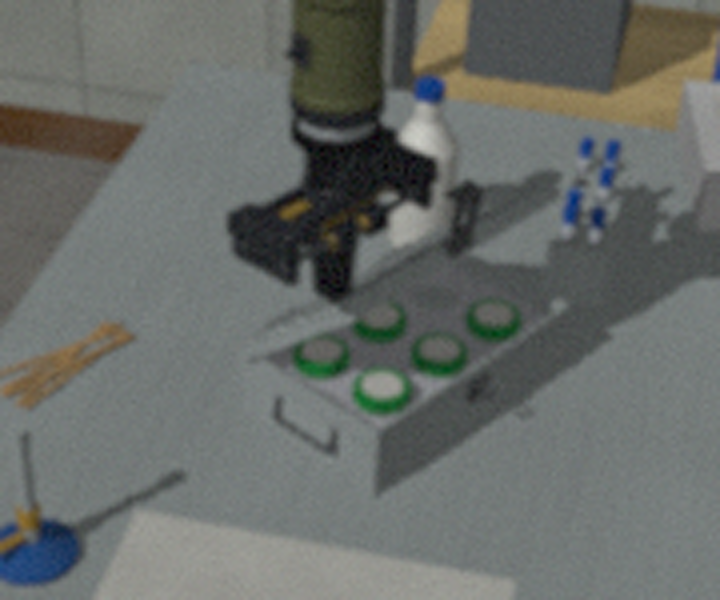

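carry_out([
  [-0.0079,0.0044,-0.0125],
  [-0.0175,0.0097,-0.028],
  [-0.0227,0.0127,-0.0405],
  [-0.0279,0.0156,-0.0525],
  [-0.0314,0.0175,-0.0655],
  [-0.0341,0.019,-0.0785],
], roll=[0,0,0,0,0,0])

```text
clock: 56.02
tool_pos: [0.5465, -0.1137, 0.1245]
eef_rot: [0.245, 0.97, 0.001, -0.005]
contact_force: [0.2, 0.4, 0.5]
opening: 0.005
```

carry_out([
  [-0.001,0.001,-0.006],
  [-0.001,0.001,-0.012],
  [-0.002,0.001,-0.018],
  [-0.002,0.001,-0.021],
  [-0.002,0.001,-0.021],
], roll=[0,0,0,0,0])

```text
clock: 56.43
tool_pos: [0.5446, -0.1128, 0.1031]
eef_rot: [0.245, 0.97, 0.001, -0.005]
contact_force: [0.2, 0.6, 0.5]
opening: 0.007
```

```bash
python3 -c "
from h import *
bst()
p=snapshot('wrist');save(p,'w27.png');bst()"
```

```text
t 56.43 box TCP -0.0565 0.1258 0.1031 F box -0.2 0.6 0.5 rot [ 0.245  0.97   0.001 -0.005]
t 56.48 box TCP -0.0564 0.1258 0.1035 F box -0.1 0.2 0.8 rot [ 0.245  0.97   0.001 -0.005]
```

View pics/w27.png

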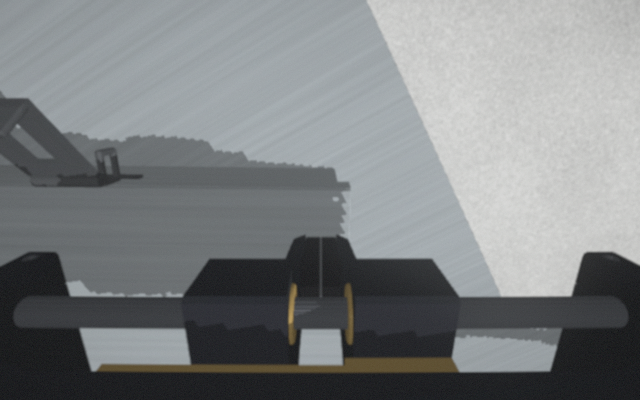

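carry_out([
  [0,0,-0.002],
  [0,0,-0.004],
  [0,0,-0.006],
  [0,0,-0.006],
], roll=[0,0,0,0])

```text
clock: 56.82
tool_pos: [0.5453, -0.1131, 0.1003]
eef_rot: [0.245, 0.969, 0.001, -0.003]
contact_force: [-5.2, 0.3, 23.7]
opening: 0.002
```

carry_out([
  [0,0,-0.002],
  [0,0,-0.004],
  [0,0,-0.004],
], roll=[0,0,0])

```text
clock: 57.07
tool_pos: [0.5453, -0.1131, 0.1002]
eef_rot: [0.245, 0.969, 0.001, -0.003]
contact_force: [-6.8, 2.2, 33.9]
opening: 0.001
```

carry_out([
  [0,0,0.02],
  [0,0,0.06],
  [0,0,0.1],
  [0,0,0.12],
  [0.005,0.003,0.12],
  [0.005,0.003,0.12],
], roll=[0,0,0,0,0,0])

```text
clock: 57.57
tool_pos: [0.5519, -0.1095, 0.2215]
eef_rot: [0.245, 0.97, 0.001, -0.001]
contact_force: [0.1, 0.2, -0.4]
opening: 0.004
```

```bash
cat >> h.py <<'E'
def bpts(p):
    P=pts(p);d=P[...,:2]-O
    return np.stack([d@XA,d@YA,P[...,2]],-1)
E
python3 -c "
from h import *
snapshot('wrist');snapshot('wrist')
bst()
p=snapshot('wrist');save(p,'w28.png');bst()
B=bpts(p)
m=(abs(B[...,0])<.08)&(abs(B[...,1])<.13)&(B[...,2]<.1)&(B[...,2]>.06);m[235:]=0
K=B[m];print(len(K),'lid plane z=a+bx+cy',np.linalg.lstsq(np.c_[np.ones(len(K)),K[:,:2]],K[:,2],rcond=None)[0])
for q in ['hasp_hinge','hasp_lip','staple','lid_edge']:
    for t in tip_of(p,q)[:1]:
        u,v=map(int,t['pixel']);print(q,round(t['confidence'],2),t['pixel'],B[v,u].round(3))
p=snapshot('side');big=cv2.resize(p['img'][120:240,270:420],(750,600),interpolation=cv2.INTER_CUBIC);cv2.imwrite('pics/s6.png',big[...,::-1])
B=bpts(p);m=(abs(B[...,0])<.08)&(abs(B[...,1])<.1)&(B[...,2]<.1)&(B[...,2]>.06)
K=B[m];print(len(K),'lid plane z=a+bx+cy',np.linalg.lstsq(np.c_[np.ones(len(K)),K[:,:2]],K[:,2],rcond=None)[0])
"
```

```text
t 57.67 box TCP -0.0536 0.1309 0.2191 F box 0.4 -0.4 -0.1 rot [ 0.245  0.97   0.    -0.004]
t 57.72 box TCP -0.0539 0.1306 0.2187 F box -0.1 0.4 0.1 rot [ 0.245  0.97   0.    -0.004]
20790 lid plane z=a+bx+cy [0.08089755 0.0014301  0.00059044]
hasp_hinge 0.93 [171.3, 145.1] [-0.094  0.003  0.082]
hasp_lip 0.92 [136.4, 113.1] [-0.122  0.001  0.123]
staple 0.91 [179.9, 133.2] [-0.105  0.014  0.089]
lid_edge 0.92 [167.2, 145.0] [-0.094 -0.     0.082]
1241 lid plane z=a+bx+cy [ 0.07921745 -0.00168677  0.00034924]
```

View pics/w28.png

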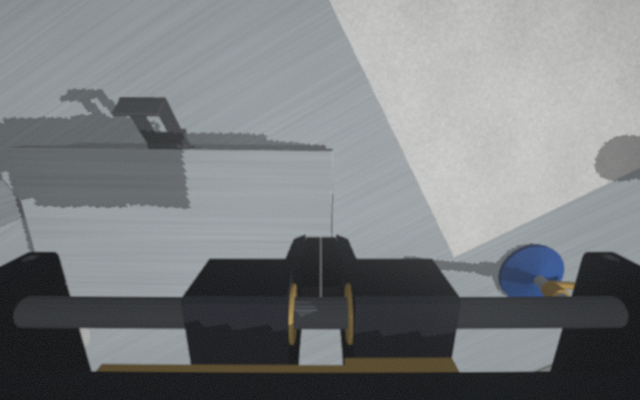

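View pics/s6.png

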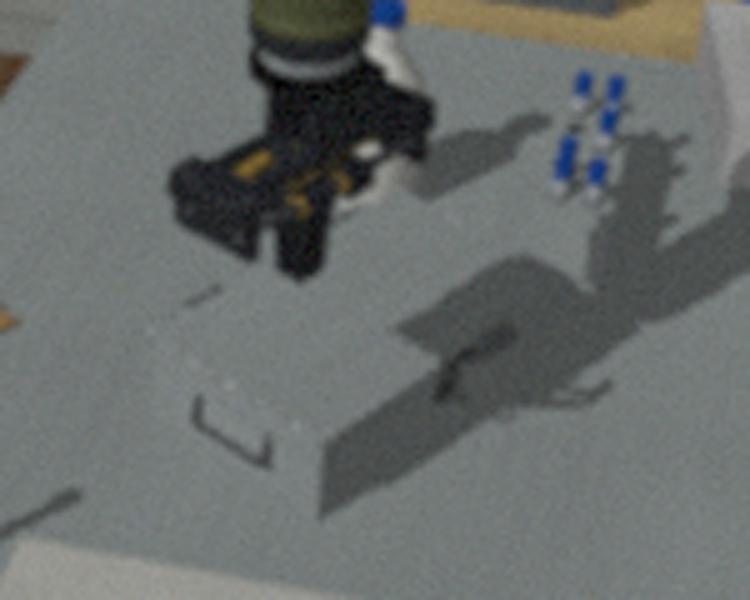

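carry_out([
  [-0.025,-0.014,0],
  [-0.055,-0.032,0],
  [-0.085,-0.049,0],
  [-0.115,-0.066,0],
  [-0.131,-0.075,0],
  [-0.131,-0.075,-0.02],
  [-0.131,-0.075,-0.04],
  [-0.131,-0.075,-0.04],
], roll=[0,0,0,0,0,0,0,0])

```text
clock: 58.63
tool_pos: [0.417, -0.1849, 0.177]
eef_rot: [0.246, 0.969, 0.001, -0.006]
contact_force: [-0.1, -0.6, 0.1]
opening: 0.006
```

```bash
python3 -c "
from h import *
snapshot('wrist');snapshot('wrist')
bst()
p=snapshot('wrist');save(p,'w29.png');bst()
"
```

```text
t 58.73 box TCP -0.1315 0.0015 0.179 F box -0.8 0.1 0.6 rot [ 0.245  0.969  0.    -0.004]
t 58.78 box TCP -0.131 0.0016 0.1795 F box 0.5 0.6 -0.2 rot [ 0.245  0.97   0.    -0.004]
```

View pics/w29.png

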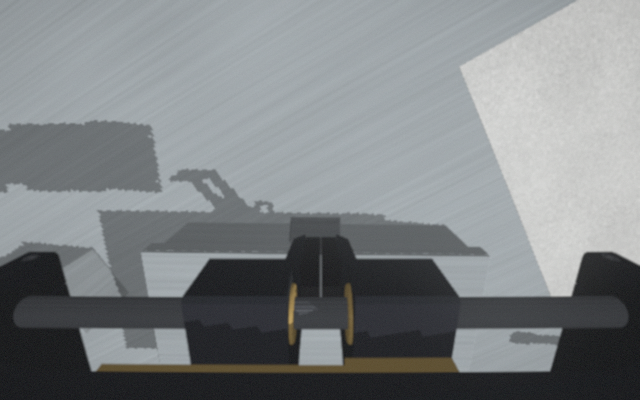

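carry_out([
  [0,0,-0.015],
  [0,0,-0.03],
  [0,0,-0.042],
  [0,0,-0.052],
  [0,0,-0.062],
  [0,0,-0.072],
  [0,0,-0.082],
  [0,0,-0.082],
], roll=[0,0,0,0,0,0,0,0])

```text
clock: 59.45
tool_pos: [0.4202, -0.1849, 0.0972]
eef_rot: [0.245, 0.97, 0.0, -0.003]
contact_force: [1.3, -0.2, -0.6]
opening: 0.007
```

```bash
python3 -c "
from h import *
bst()
p=snapshot('wrist');save(p,'w30.png');bst()
p=snapshot('side');big=cv2.resize(p['img'][120:240,270:420],(750,600),interpolation=cv2.INTER_CUBIC);cv2.imwrite('pics/s7.png',big[...,::-1])
"
```

```text
t 59.45 box TCP -0.1301 0.0022 0.0972 F box 1.3 0.5 -0.6 rot [ 0.245  0.97   0.    -0.003]
t 59.5 box TCP -0.1301 0.0021 0.0978 F box 0.6 0.0 -0.1 rot [ 0.245  0.97   0.    -0.003]
```

View pics/w30.png

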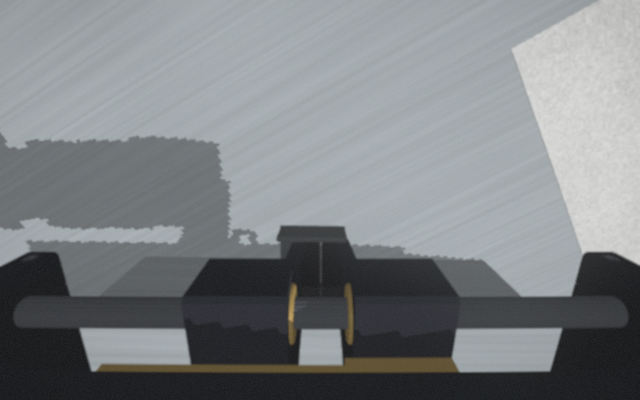

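View pics/s7.png

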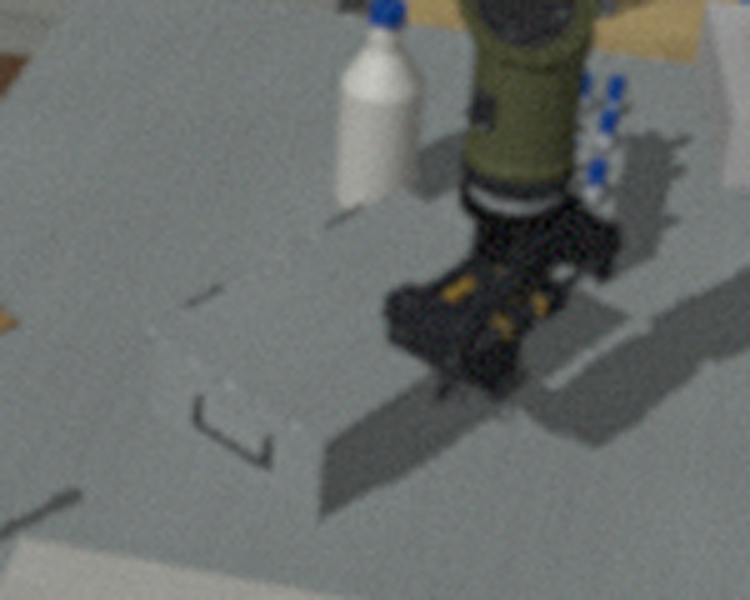

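carry_out([
  [0.002,-0.001,-0.006],
  [0.0035,-0.002,-0.012],
  [0.005,-0.003,-0.018],
  [0.007,-0.0039,-0.024],
  [0.007,-0.0039,-0.029],
  [0.007,-0.0039,-0.029],
], roll=[0,0,0,0,0,0])

```text
clock: 60.05
tool_pos: [0.4268, -0.1888, 0.068]
eef_rot: [0.245, 0.97, 0.0, -0.004]
contact_force: [-0.4, -0.4, -0.9]
opening: 0.007
```

```bash
python3 -c "
from h import *
bst()
p=snapshot('wrist');save(p,'w31.png');bst()
"
```

```text
t 60.05 box TCP -0.1224 0.002 0.068 F box -0.1 -0.5 -0.9 rot [ 0.245  0.97   0.    -0.004]
t 60.1 box TCP -0.1224 0.002 0.0684 F box -0.1 0.7 -0.2 rot [ 0.245  0.97   0.    -0.003]
```

View pics/w31.png

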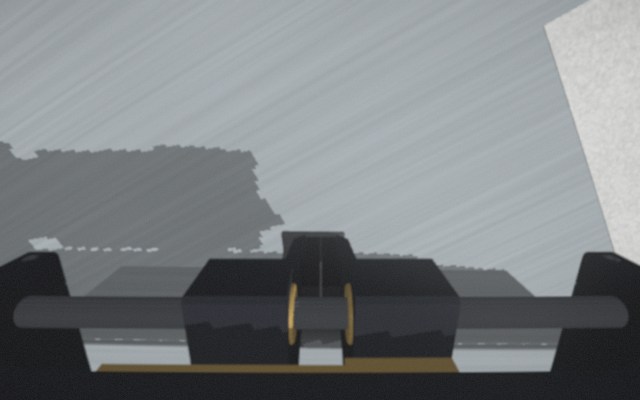

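carry_out([
  [0,0,0.02],
  [0,0,0.05],
  [0,0,0.065],
  [-0.017,0.0095,0.065],
  [-0.038,0.021,0.065],
  [-0.038,0.021,0.065],
], roll=[0,0,0,0,0,0])

```text
clock: 60.6
tool_pos: [0.3836, -0.1659, 0.1339]
eef_rot: [0.244, 0.97, 0.0, -0.007]
contact_force: [-1.3, -0.4, -0.1]
opening: 0.001
```

```bash
python3 -c "
from h import *
bst()
p=snapshot('wrist');save(p,'w32.png');bst()
p=snapshot('side');big=cv2.resize(p['img'][120:240,270:420],(750,600),interpolation=cv2.INTER_CUBIC);cv2.imwrite('pics/s8.png',big[...,::-1])
bst()
"
```

```text
t 60.6 box TCP -0.1713 0.001 0.1339 F box -0.9 -0.9 -0.1 rot [ 0.244  0.97   0.    -0.007]
t 60.65 box TCP -0.1685 0.0014 0.1337 F box 1.3 -0.3 0.4 rot [ 0.244  0.97   0.    -0.005]
t 60.7 box TCP -0.1664 0.0018 0.1336 F box -0.0 -0.1 -0.3 rot [ 0.245  0.97   0.    -0.004]
```

View pics/s8.png

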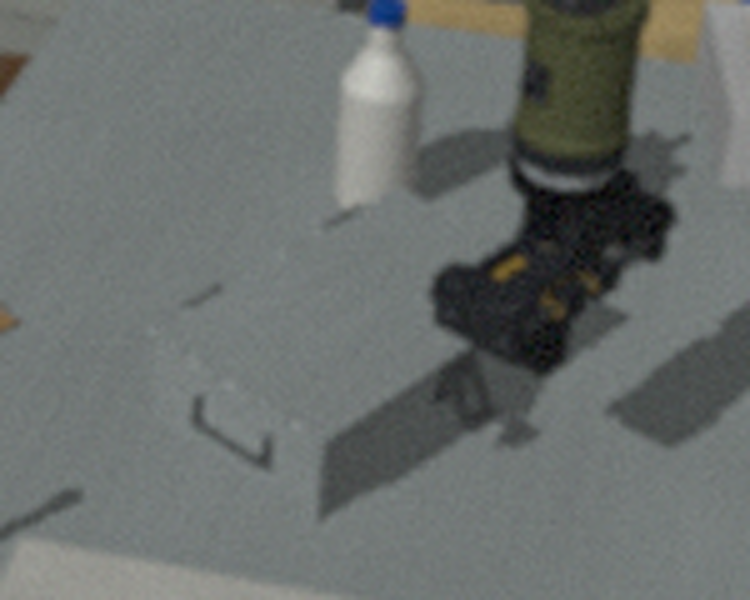

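Hasp is now hanging out at about 35°. Going down in front and pushing it home.

carry_out([
  [0,0,-0.03],
  [0,0,-0.06],
  [0,0,-0.08],
  [0,0,-0.09],
  [0,0,-0.09],
], roll=[0,0,0,0,0])

```text
clock: 61.12
tool_pos: [0.379, -0.1647, 0.0608]
eef_rot: [0.243, 0.97, 0.002, -0.026]
contact_force: [-0.2, -0.2, -0.1]
opening: 0.008
```

```bash
python3 -c "
from h import *
bst()
snapshot('wrist');snapshot('wrist');bst()
"
```

```text
t 61.12 box TCP -0.1759 -0.0003 0.0608 F box -0.1 -0.2 -0.1 rot [ 0.243  0.97   0.002 -0.026]
t 61.22 box TCP -0.1763 -0.0005 0.061 F box -0.0 0.5 0.4 rot [ 0.243  0.97   0.002 -0.027]
```

carry_out([
  [0.01,-0.005,0.04],
  [0.02,-0.01,0.08],
  [0.03,-0.015,0.12],
  [0.04,-0.02,0.16],
], roll=[0,0,0,0])

```text
clock: 61.55
tool_pos: [0.4155, -0.1822, 0.2106]
eef_rot: [0.242, 0.97, 0.005, -0.028]
contact_force: [0.7, -1.5, -0.9]
opening: 0.009
```

```bash
python3 -c "
from h import *
bst()
for i in range(4): snapshot('wrist');bst()
print(np.round(status.get_state()['q'],3))
"
```

```text
t 61.55 box TCP -0.1355 0.0023 0.2106 F box 1.3 -1.0 -0.9 rot [ 0.242  0.97   0.005 -0.028]
t 61.6 box TCP -0.1296 0.0039 0.2168 F box 3.5 -0.1 4.8 rot [ 0.243  0.97   0.005 -0.02 ]
t 61.65 box TCP -0.1303 0.0037 0.2137 F box 0.6 0.7 0.3 rot [ 0.244  0.97   0.005 -0.02 ]
t 61.7 box TCP -0.1326 0.0025 0.2111 F box -0.7 -0.8 0.3 rot [ 0.244  0.97   0.004 -0.023]
t 61.75 box TCP -0.1344 0.0017 0.2093 F box -0.2 0.2 -0.3 rot [ 0.243  0.97   0.003 -0.025]
[ 0.724  0.637 -0.649  2.057  0.58   0.691  0.769]
```

carry_out([
  [0.01,-0.005,0.04],
  [0.02,-0.01,0.08],
], roll=[0,0])

```text
clock: 61.92
tool_pos: [0.433, -0.192, 0.2867]
eef_rot: [0.242, 0.97, 0.005, -0.03]
contact_force: [0.8, 0.3, -0.1]
opening: 0.007
```

```bash
python3 -c "
from h import *
bst();snapshot('wrist');bst()
"
```

```text
t 61.92 box TCP -0.1154 0.0023 0.2867 F box 0.6 0.7 -0.1 rot [ 0.242  0.97   0.005 -0.03 ]
t 61.97 box TCP -0.1085 0.0048 0.2944 F box 4.2 1.9 4.2 rot [ 0.243  0.97   0.005 -0.022]
```

carry_out([
  [0.01,-0.005,0.04],
  [0.02,-0.01,0.08],
], roll=[0,0])

```text
clock: 62.13
tool_pos: [0.4569, -0.2015, 0.3669]
eef_rot: [0.242, 0.97, 0.006, -0.025]
contact_force: [0.9, -0.6, -0.5]
opening: 0.002
```

```bash
python3 -c "
from h import *
bst();snapshot('wrist');bst()
"
```

```text
t 62.13 box TCP -0.0899 0.0056 0.3669 F box 1.1 -0.1 -0.5 rot [ 0.242  0.97   0.006 -0.025]
t 62.18 box TCP -0.0836 0.008 0.3749 F box 4.9 2.1 4.9 rot [ 0.242  0.97   0.006 -0.017]
```

carry_out([
  [0,0,0],
  [0,0,0],
  [0,0,0],
], roll=[0,0,0])

```text
clock: 62.43
tool_pos: [0.4624, -0.2021, 0.3729]
eef_rot: [0.242, 0.97, 0.007, -0.019]
contact_force: [-2.0, 0.0, -0.7]
opening: 0.003
```

carry_out([
  [0.01,-0.005,0.04],
  [0.02,-0.01,0.08],
], roll=[0,0])

```text
clock: 62.6
tool_pos: [0.4787, -0.2116, 0.449]
eef_rot: [0.241, 0.97, 0.007, -0.025]
contact_force: [1.1, -0.3, 0.1]
opening: 0.004
```

```bash
python3 -c "
from h import *
bst();snapshot('wrist');bst()
"
```

```text
t 62.6 box TCP -0.0659 0.0075 0.449 F box 1.1 0.3 0.1 rot [ 0.241  0.97   0.007 -0.025]
t 62.65 box TCP -0.0595 0.0098 0.4584 F box 4.9 2.3 5.8 rot [ 0.242  0.97   0.007 -0.015]
```

carry_out([
  [0.01,-0.005,0.04],
  [0.02,-0.01,0.08],
], roll=[0,0])

```text
clock: 62.82
tool_pos: [0.5019, -0.2217, 0.5299]
eef_rot: [0.241, 0.97, 0.007, -0.02]
contact_force: [2.1, -0.4, 0.8]
opening: 0.002
```

```bash
python3 -c "
from h import *
bst();snapshot('wrist');bst()
"
```

```text
t 62.82 box TCP -0.0408 0.0099 0.5299 F box 2.0 0.7 0.8 rot [ 0.241  0.97   0.007 -0.02 ]
t 62.87 box TCP -0.0357 0.0116 0.5389 F box 2.5 0.5 5.6 rot [ 0.242  0.97   0.008 -0.011]
```

carry_out([
  [0,0,0],
  [0,0,0],
  [0,0,0],
], roll=[0,0,0])

```text
clock: 63.12
tool_pos: [0.5065, -0.2226, 0.5366]
eef_rot: [0.242, 0.97, 0.008, -0.013]
contact_force: [-0.1, 1.1, 0.4]
opening: 0.004
```

carry_out([
  [-0.01,0.005,-0.035],
  [-0.02,0.01,-0.07],
], roll=[0,0])

```text
clock: 63.28
tool_pos: [0.486, -0.2121, 0.4645]
eef_rot: [0.242, 0.97, 0.008, -0.013]
contact_force: [0.5, 0.1, -0.5]
opening: 0.003
```

carry_out([
  [-0.01,0.005,-0.035],
  [-0.02,0.01,-0.07],
], roll=[0,0])

```text
clock: 63.45
tool_pos: [0.4631, -0.2016, 0.3909]
eef_rot: [0.242, 0.97, 0.008, -0.015]
contact_force: [2.0, -0.3, -1.3]
opening: 0.01
```

carry_out([
  [-0.005,0.003,-0.02],
  [-0.008,0.0045,-0.03],
  [-0.008,0.0045,-0.03],
  [-0.008,0.0045,-0.03],
], roll=[0,0,0,0])

```text
clock: 63.78
tool_pos: [0.4538, -0.1969, 0.3597]
eef_rot: [0.242, 0.97, 0.008, -0.017]
contact_force: [0.1, -0.4, 0.5]
opening: 0.003
```

```bash
python3 -c "
from h import *
bst();snapshot('wrist');bst();snapshot('wrist');bst()
print(status.get_state()['eef_rot'])
"
```

```text
t 63.78 box TCP -0.0949 0.0081 0.3597 F box 0.3 -0.3 0.5 rot [ 0.242  0.97   0.008 -0.017]
t 63.83 box TCP -0.0939 0.0085 0.3606 F box -0.4 0.6 0.4 rot [ 0.242  0.97   0.008 -0.015]
t 63.88 box TCP -0.0934 0.0087 0.3612 F box 0.1 -0.1 -0.0 rot [ 0.242  0.97   0.008 -0.015]
[ 0.24183024  0.97017196  0.00842654 -0.01461174]
```

carry_out([
  [-0.02,0.008,-0.01],
  [-0.04,0.016,-0.03],
  [-0.055,0.0218,-0.06],
  [-0.055,0.0218,-0.095],
  [-0.055,0.0218,-0.13],
  [-0.055,0.0218,-0.165],
  [-0.055,0.0218,-0.19],
  [-0.055,0.0218,-0.2],
], roll=[0,0,0,0,0,0,0,0])

```text
clock: 64.55
tool_pos: [0.4002, -0.1751, 0.159]
eef_rot: [0.242, 0.97, 0.009, -0.016]
contact_force: [0.1, -0.3, 0.1]
opening: 0.002
```

```bash
python3 -c "
from h import *
snapshot('wrist');snapshot('wrist');bst()
p=snapshot('wrist');save(p,'w33.png');bst();print(np.round(status.get_state()['q'],3))
"
```

```text
t 64.65 box TCP -0.1519 0.0013 0.1602 F box -1.0 -0.4 0.2 rot [ 0.242  0.97   0.008 -0.015]
t 64.7 box TCP -0.1513 0.0014 0.1613 F box -0.4 0.1 -0.6 rot [ 0.242  0.97   0.008 -0.014]
[ 0.658  0.689 -0.543  2.167  0.711  0.498  0.647]
```

View pics/w33.png

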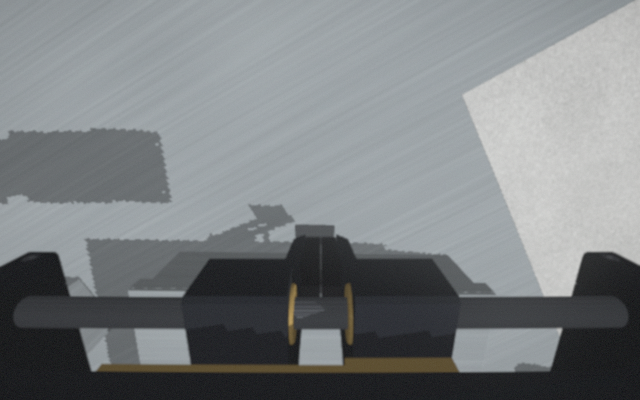

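```bash
python3 -c "
from h import *
p=snapshot('wrist');B=bpts(p)
for v in (222,226,229,232,235): print(v,B[v,305:326:10].round(3).tolist())
for t in tip_of(p,'hasp_lip')[:2]: print(t)
"
```

```text
222 [[-0.117, -0.01, -0.001], [-0.118, -0.0, 0.0], [-0.118, 0.01, 0.001]]
226 [[-0.13, -0.009, 0.044], [-0.13, -0.0, 0.045], [-0.13, 0.008, 0.045]]
229 [[-0.126, -0.009, 0.042], [-0.127, -0.0, 0.044], [-0.127, 0.008, 0.043]]
232 [[-0.123, -0.009, 0.041], [-0.123, -0.0, 0.04], [-0.123, 0.008, 0.04]]
235 [[-0.163, -0.005, 0.144], [-0.12, -0.0, 0.039], [-0.12, 0.009, 0.038]]
{'pixel': [313.7, 224.8], 'confidence': 0.59}
```

carry_out([
  [0.001,0,-0.03],
  [0.001,0,-0.06],
  [0.001,0,-0.085],
  [0.001,0,-0.105],
  [0.001,0,-0.115],
  [0.001,0,-0.115],
], roll=[0,0,0,0,0,0])

```text
clock: 65.3
tool_pos: [0.4036, -0.1753, 0.0466]
eef_rot: [0.241, 0.97, 0.008, -0.013]
contact_force: [0.2, 0.2, -0.7]
opening: 0.005
```

```bash
python3 -c "
from h import *
bst();snapshot('wrist');snapshot('wrist');bst();print(np.round(status.get_state()['q'],3))
"
```

```text
t 65.3 box TCP -0.1492 0.0026 0.0466 F box 0.1 0.3 -0.7 rot [ 0.241  0.97   0.008 -0.013]
t 65.4 box TCP -0.149 0.0022 0.048 F box 0.4 -0.5 -0.6 rot [ 0.242  0.97   0.008 -0.012]
[ 0.402  0.892 -0.14   2.224  1.034  0.11   0.363]
```

carry_out([
  [0.0044,-0.0024,-0.002],
  [0.0087,-0.0049,-0.003],
  [0.0131,-0.0073,-0.003],
  [0.0175,-0.0097,-0.003],
  [0.0218,-0.0122,-0.003],
  [0.0218,-0.0122,-0.003],
], roll=[0,0,0,0,0,0])

```text
clock: 65.9
tool_pos: [0.427, -0.1891, 0.0456]
eef_rot: [0.243, 0.97, 0.009, -0.011]
contact_force: [-0.4, 0.2, 0.7]
opening: 0.003
```

```bash
python3 -c "
from h import *
bst();snapshot('wrist');snapshot('wrist');bst()
"
```

```text
t 65.9 box TCP -0.1221 0.0019 0.0456 F box -0.5 -0.0 0.7 rot [ 0.243  0.97   0.009 -0.011]
t 66.0 box TCP -0.1229 0.0021 0.0455 F box -0.3 -0.4 -0.2 rot [ 0.242  0.97   0.009 -0.011]
```

carry_out([
  [0.0017,-0.001,-0.001],
  [0.0035,-0.002,-0.001],
  [0.0035,-0.002,-0.001],
], roll=[0,0,0])

```text
clock: 66.25
tool_pos: [0.429, -0.1899, 0.0444]
eef_rot: [0.242, 0.97, 0.009, -0.012]
contact_force: [-2.8, 1.7, 1.6]
opening: 0.005
```

```bash
python3 -c "
from h import *
bst()"
```

```text
t 66.25 box TCP -0.1199 0.0021 0.0444 F box -3.3 0.1 1.6 rot [ 0.242  0.97   0.009 -0.012]
```

carry_out([
  [0.0017,-0.001,0],
  [0.0026,-0.0015,0],
  [0.0026,-0.0015,0],
], roll=[0,0,0])

```text
clock: 66.5
tool_pos: [0.4293, -0.1902, 0.0443]
eef_rot: [0.242, 0.97, 0.009, -0.014]
contact_force: [-6.0, 3.8, 4.2]
opening: 0.004
```

```bash
python3 -c "
from h import *
bst()"
```

```text
t 66.5 box TCP -0.1196 0.002 0.0443 F box -7.1 0.4 4.2 rot [ 0.242  0.97   0.009 -0.014]
```

carry_out([
  [0.0026,-0.0015,0],
  [0.0044,-0.0024,0],
  [0.0044,-0.0024,0],
], roll=[0,0,0])

```text
clock: 66.75
tool_pos: [0.4296, -0.1904, 0.0441]
eef_rot: [0.241, 0.97, 0.009, -0.018]
contact_force: [-8.9, 6.7, 6.5]
opening: 0.003
```

```bash
python3 -c "
from h import *
bst()"
```

```text
t 66.75 box TCP -0.1192 0.002 0.0441 F box -11.1 1.5 6.5 rot [ 0.241  0.97   0.009 -0.018]
```

carry_out([
  [-0.009,0.005,0],
  [-0.02,0.011,0.001],
  [-0.022,0.012,0.02],
  [-0.022,0.012,0.05],
  [-0.022,0.012,0.09],
  [-0.022,0.012,0.12],
  [-0.022,0.012,0.12],
], roll=[0,0,0,0,0,0,0])

```text
clock: 67.33
tool_pos: [0.4109, -0.1792, 0.1688]
eef_rot: [0.242, 0.97, 0.009, -0.014]
contact_force: [1.0, -0.3, -0.4]
opening: 0.005
```

```bash
python3 -c "
from h import *
bst()
snapshot('wrist');p=snapshot('wrist');save(p,'w34.png');B=bpts(p)
for t in tip_of(p,'hasp_lip')[:2]: u,v=map(int,t['pixel']);print(t,B[v,u])
m=(abs(B[...,1])<.014)&(B[...,0]<-.098)&(B[...,0]>-.15)&(B[...,2]>.015)&(B[...,2]<.11);K=B[m];print(len(K),K.min(0),K.max(0)) if len(K) else 0
m=(abs(B[...,0])<.08)&(abs(B[...,1])<.13)&(B[...,2]<.1)&(B[...,2]>.06);m[235:]=0
K=B[m];print(len(K)and K[:,2].mean())
p=snapshot('side');big=cv2.resize(p['img'][120:240,270:420],(750,600),interpolation=cv2.INTER_CUBIC);cv2.imwrite('pics/s9.png',big[...,::-1])
"
```

```text
t 67.33 box TCP -0.1409 0.0027 0.1688 F box 1.1 0.2 -0.4 rot [ 0.242  0.97   0.009 -0.014]
{'pixel': [310.6, 230.2], 'confidence': 0.63} [-0.10920795 -0.00409036  0.02999907]
228 [-0.11053847 -0.01330697  0.0285693 ] [-0.10340211  0.01356567  0.03229873]
0
```

View pics/w34.png

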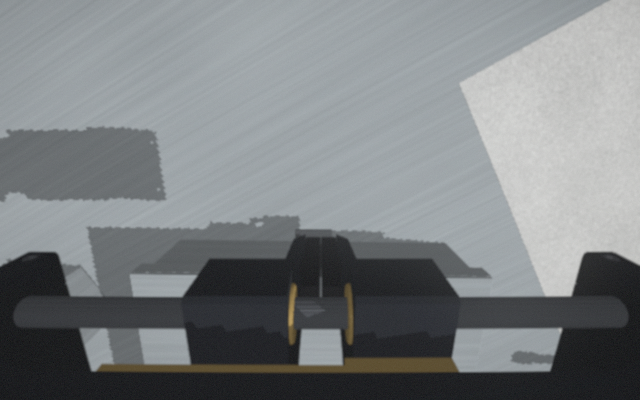

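View pics/s9.png

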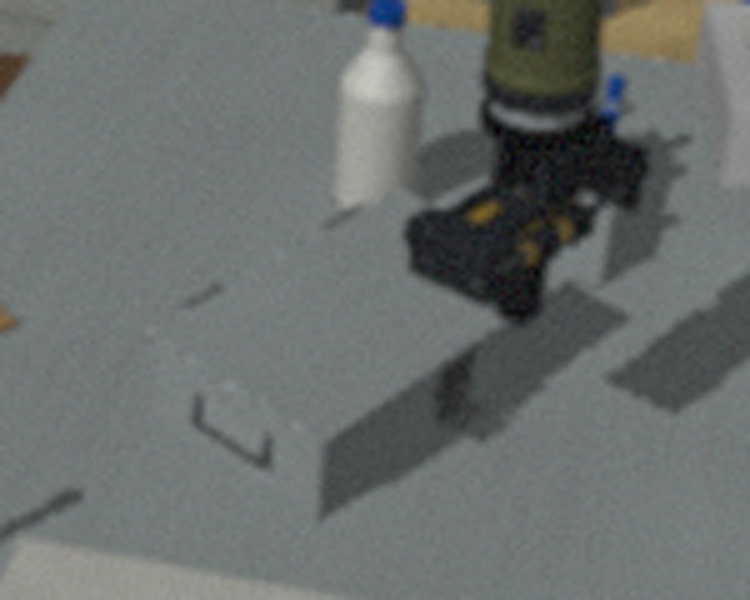

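carry_out([
  [0,0.01,0.03],
  [0,0.03,0.06],
  [0,0.06,0.09],
  [0,0.09,0.12],
  [0,0.12,0.14],
  [0,0.14,0.15],
  [0,0.14,0.15],
], roll=[0,0,0,0,0,0,0])

```text
clock: 68.12
tool_pos: [0.4088, -0.0342, 0.3152]
eef_rot: [0.238, 0.971, 0.01, -0.017]
contact_force: [0.0, 0.4, 0.5]
opening: 0.004
```

```bash
python3 -c "
from h import *
for i in range(4): snapshot('wrist')
p=snapshot('wrist');save(p,'w35.png')
p=snapshot('top');save(p,'t9.png')
p=snapshot('side');save(p,'s10.png')
B=bpts(p);m=(abs(B[...,0])<.08)&(abs(B[...,1])<.1)&(B[...,2]<.1)&(B[...,2]>.06)
K=B[m];print(len(K),'lid plane',np.linalg.lstsq(np.c_[np.ones(len(K)),K[:,:2]],K[:,2],rcond=None)[0])
for o in opens(p,.058): print(o)
print(greens(p)); bst()
"
```

```text
1308 lid plane [ 0.07938013 -0.00165796 -0.0010202 ]
(0.7281, 0.2559, 49.4, 52.8, [232, 264, 18, 15])
(0.6812, 0.3542, 49.7, 52.0, [232, 292, 20, 17])
(0.5741, 0.3843, 41.2, 42.3, [266, 311, 17, 15])
(0.4822, 0.3918, 40.4, 40.6, [299, 321, 16, 15])
(0.4094, 0.3889, 41.1, 46.3, [325, 326, 17, 16])
[(571.9, 138.4, 9.3, 11.2, [-0.4094, -0.9066])]
t 68.47 box TCP -0.2122 0.1224 0.3126 F box 0.2 0.1 -0.5 rot [ 0.242  0.97   0.009 -0.02 ]
```

View pics/s10.png

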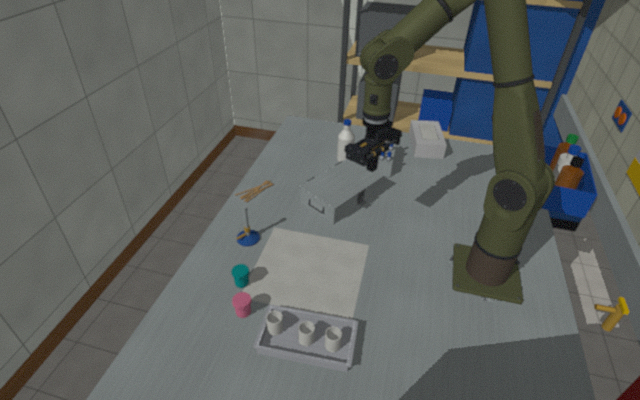

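View pics/t9.png

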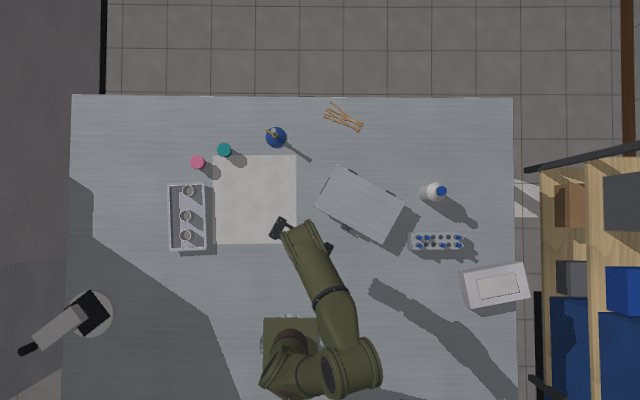

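```bash
python3 -c "
import cv2
i=cv2.imread('pics/s10.png');cv2.imwrite('pics/s10z.png',cv2.resize(i[285:375,240:370],(780,540),interpolation=cv2.INTER_CUBIC))
from h import *
p=snapshot('side');P=pts(p)
for b in ([266,311,17,15],[299,321,16,15],[325,326,17,16]):
    u,v,w,h=b;Q=P[v-2:v+h+2,u-2:u+w+2].reshape(-1,3);Q=Q[(Q[:,2]>.045)&(Q[:,2]<.075)]
    co=np.linalg.lstsq(np.c_[Q[:,:2]-Q[:,:2].mean(0),np.ones(len(Q))],Q[:,2],rcond=None)[0];print(len(Q),co.round(3),Q[:,2].max())
"
```

```text
135 [0.009 0.02  0.054] 0.06265371603281078
134 [-0.001  0.007  0.054] 0.06373777390810198
153 [0.011 0.02  0.055] 0.06565919006767251
```

View pics/s10z.png

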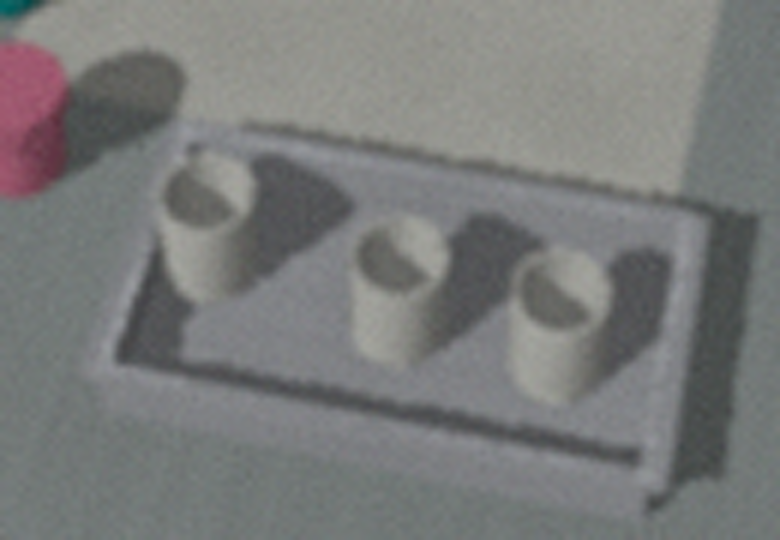

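```bash
python3 -c "
from h import *
print(finish_job());print(status.get_state()['clock'])"
```

```text
the job is handed in; nothing more can be done
None
the job is handed in; nothing more can be done
```

The job is handed in, at about 68.5 s of the 210 s allowed.

- **Capped cups:** five were there. All five are in the box, one to a hole, with the right-hand hole of the back row left empty. Their cap tops read about 71–73 mm, which matches fully seated (71 mm).
- **Open cups:** three were there, and all stand upright in the discard pan. After I placed them, the disturbance moved one about 2 cm towards the pan's far wall. My last side view shows it still inside the pan and upright, with its rim as level and as high as the other two. It may be touching the wall, and I left it there.
- **Lid:** shut. Its top measured flat to within about 0.002 slope in two camera views, and it stopped solidly under about 34 N of finger pressure.
- **Hasp:** home over the staple. It stopped against an 11 N push, and its lip measured 110 mm in front of the box's middle and 30 mm above the bench, as expected.
- **The rest:** I did not touch the bottle, burner, tube rack or the pink and turquoise look-alikes. The arm was clear of everything at hand-in.

Two things went wrong and were corrected:
- **First grasp:** the first grip on a capped cup tilted it about 5°, so I set it down and gripped it lower.
- **Tool tilt:** reaching in front of the hasp tilted the tool about 3°. I brought that back to about 2° before pushing the hasp home.

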